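Charge the media hopper with rinsed polishing balls

TASK

Get the rinsed polishing balls into the hopper: first shut the hopper's gate by working its knob along the stepped slot, right into the last notch at the hopper's end. The cup in the deep rinsing bath can only be got at by its rim from above, so lift it out and stand it on the orange pad with its balls, let go so that you can take it afresh lower down for tipping, and pour all six balls into the hopper. Stand the empty cup back upright in the middle of the pad, and leave the bottle, the aluminium part and the eyepiece where they are.

Things in the scene. Friction and masses are not known exactly. Their poses are not given: they have to be found in the camera images.
- hopper: grey sheet-metal hopper on four short legs, fixed, 100 x 100 mm and 168 mm tall, open at the top (inside 94 x 94 mm). Origin on the bench under its middle, z up, -x is its front. The floor slopes to the front, where a gate opening 34 mm wide and 35 mm high leads to a short chute over a catch tin; while the gate is open, balls poured in roll out there.
- catch_tin: empty open steel tin under the chute, fixed, 76 mm across, 46 mm tall, origin under its middle (90 mm in front of the hopper's origin)
- hopper_mouth (a point): middle of the hopper's open top, at rim height (165 mm above the bench; rim bead to 168)
- slot_plate: level steel plate on the hopper's -y side with a 13 mm wide stepped slot for the knob's 8 mm pin (about 2.5 mm play to each side). Its origin and axes are the hopper's; it spans x -74 to -12, y -129 to -50 mm, its top at 130 mm; a cheek carries it at y -127.
- gate (a joint): slide of the gate plate along the hopper's +y: 0 = open, 0.036 m = fully shut; moves with the knob and stays where left (friction about 1.5 N). Way of the slot: from the open end (gate 0 to 10 mm, lever 0) along +y to gate 18 mm; across along +x to lever 18 mm; on along +y to gate 36 mm; back along -x into the shut notch, lever 0. No other way is open.
- lever (a joint): cross slide of the knob on the gate, along the hopper's +x: 0 = near (front) side, 0.018 m = far side; stays where left (friction about 1.5 N). It can cross only at gate 18 mm and at gate 36 mm.
- lever_knob (a point): middle of the round black plastic knob on the lever, 27 mm across, from 142 to 174 mm above the bench (this point at 160 mm). In the hopper's frame it is at x = -52 mm + lever, y = -112 mm + gate. It moves only level and does not turn.
- bath: white ultrasonic rinsing bath, dry and fixed, 107 x 150 mm (x by y) and 110 mm tall, open at the top; steel tank inside 83 mm along x by 132 mm along y, its floor 20 mm above the bench. Origin on the bench under its middle; a control panel on the -x side.
- cup: round perforated stainless dip cup, 120 g, standing in the bath with the balls in it; 70 mm tall, 48 mm across at the foot, tapering evenly out to 60 mm at the mouth with a thin rolled rim 62 mm across, wall 2 mm, floor 3.5 mm. Origin at the centre of its underside, z up to the mouth. Its rim lies about 20 mm below the bath's rim at the start.
- pad: orange felt-backed pad lying on the bench, fixed, 104 x 76 mm (x by y), 5 mm thick, origin under its middle; bench on all sides of it is free apart from the listed things
- ball1: off-white ceramic polishing ball, 20 mm across, 16 g, origin at its centre; starts in the cup
- ball2: off-white ceramic polishing ball, 20 mm across, 16 g, origin at its centre; starts in the cup
- ball3: off-white ceramic polishing ball, 20 mm across, 16 g, origin at its centre; starts in the cup
- ball4: off-white ceramic polishing ball, 20 mm across, 16 g, origin at its centre; starts in the cup
- ball5: off-white ceramic polishing ball, 20 mm across, 16 g, origin at its centre; starts in the cup
- ball6: off-white ceramic polishing ball, 20 mm across, 16 g, origin at its centre; starts in the cup
- oil_bottle: small cream oil bottle with a red drip spout, loose bystander, 45 mm across, 127 mm tall, origin under it
- holder: aluminium part: square block with a round spigot on top, loose bystander, 46 x 46 mm, 60 mm tall, origin under it
- eyepiece: black and grey microscope eyepiece standing on end, loose bystander, 47 mm across, 63 mm tall, origin under it

How it is judged:
By the outcome, as a careful person would: the job done as asked, in the order asked, and still so for the second after the job is handed in, with the robot touching nothing.
It also fails if it takes over 72 s, if anything falls off the work surface, if the arm or the gripper's body presses on something with over 40 N, if the wrist force passes 120 N, or if a joint passes its speed limit or range.

ROBOT

A 6-joint arm with a two-finger parallel gripper is mounted at the origin on the work surface; the furniture and walls round the work are solid. World frame = base frame: x ahead of the robot, y to its left, z up, the work surface at z = 0. Lengths are in m, angles in rad, forces in N, time in s.
With the tool pointing down it reaches from about 0.375 to 0.9 m from the base axis. Payload 3.1 kg.
Tool frame: the origin (TCP) lies midway between the tips of the shut fingers; the grasp point (between the pads) lies grip_point_offset behind it (grip_point_offset is the distance from the TCP to the grasp point, in m); y points along the fingers, z is the direction in which the jaws open and shut, and the axes are right-handed (so a half turn about y gives the same grasp; the last joint's range is limited). The gripper opens to 87 mm and grips with 3 to 60 N. Pads are 19 mm wide; open, the fingers measure 117 mm over their backs; the gripper's body (75 mm by 190 mm) begins 51 mm behind the grasp point.
Start: joints at [1.014, 0.527, 1.433, -0, 1.181, -0.178], TCP at [0.231, 0.581, 0.223] pointing down, gripper open.
Joint ranges: [-3.08, 3.08], [-0.75, 2.2], [0.22, 2.44], [-1.43, 4.57], [0, 2.65], [-2.85, 2.85]. Speed limits (rad/s): [2.79, 2.79, 3.14, 3.14, 3.14, 3.14].

INTERFACE

Orientations are given as a unit quaternion [x, y, z, w].
In Python, from rig import * gives the robot as it stands.
- The arm moves only by the tool jog_arm, never from a script. Its argument "increments" is a list that holds one entry, the list of rows, each a list of 7 numbers: the turn, a rotation vector about the world's x, y, z in degrees, then the shift along the world's x, y, z in m, then the closure, from -1 (fully open) to 1 (shut), so that 0 is half open. In form: [[[rx, ry, rz, x, y, z, jaw], ...]]. A call has 1 to 8 rows; each row is the pose to reach, as a shift and turn from the pose measured when the call began; what a row does not reach only later rows make up. A row lasts 1/10 s, in which the tool goes at most 50 mm and 8.59 degrees, less where a joint would pass 70% of its speed; a pose out of reach is approached as far as the arm can. A call with a gripper value outside its range is refused whole. The fingers move at their own pace and stop on an object; "squeeze" is the grip in N (left out, the last holds). Time passes only in rows, so rows that repeat a pose let the fingers close. It gives the time, the measured TCP pose, the force and the opening at its end, in the units of the state.
- get_obs(): the state, without advancing time (a new reading comes with each control period).
- camera(name): name is "scene" or "top"; returns the picture (480x640x3 uint8, red, green, blue); there is no depth.
- camera_info(name): a dict with "K" (3x3 intrinsics, pixels), "k1" (the pictures are not rectified: a ray, as slopes to the right and down, at radius r is drawn at 1 + k1 r^2 times it, then the intrinsics apply), "R" (3x3) and "t" (3): a world point X has camera coordinates R X + t. Camera axes: x right, y down, z forward; pixel columns grow to the right and rows downward; lengths in m; the calibration is good to about 2 mm. A picture is of the moment at which its call begins. camera_info takes no time and is no camera call.
- hand_in(): hands the job in, once; it reports no verdict.
The state is a dict: "time": time; "q": joint angles; "joint_velocities": joint speeds; "joint_torque": joint torques, N m; "position": TCP position; "tool_rot": TCP orientation; "ft_force": force on the tool from outside, world axes, zero at the start; "moment": the same for the moment, N m; "grip_width": finger opening in m.
Only numpy, scipy, OpenCV 4.12 (cv2) and the standard library are available. Lean on these libraries where they do the work, as an engineer would, in place of code of your own. Each camera call takes 0.05 s, during which the arm holds its last target.

## Working session

There is one attempt and no reset: what is moved stays moved. The work goes in short steps, Python scripts to look and compute and a tool call to move; the robot and the scene stay as the last step left them, time stands still between calls to the robot, and variables do not carry over. Pictures are saved under pics/ and viewed, and the job is handed in when it is done.

Besides the shell and the picture viewer there is one more tool, called after "Request:" as name(argument=value, ...) on one line, values as JSON. jog_arm: Moves the arm, as the interface text tells. Its arguments: {"type":"object","properties":{"increments":{"type":"array","items":{"type":"array","items":{"type":"array","items":{"type":"number"}}}},"squeeze":{"type":"number"}},"required":["increments"]}

```bash
mkdir -p pics; ls; python3 - <<'E'
from rig import *
import cv2
o=get_obs();print(o)
for n in("scene","top"):
    cv2.imwrite(f"pics/{n}0.png",camera(n)[:,:,::-1]); print(n,camera_info(n))
E
```

```text
pics
{'time': 0.0, 'q': array([ 1.01450383e+00,  5.28449767e-01,  1.43390157e+00,  2.38712824e-05,
        1.18139974e+00, -1.78512445e-01]), 'joint_velocities': array([ 0.00064935,  0.00054207, -0.00090982, -0.00033542, -0.00076219,
        0.00067676]), 'joint_torque': array([-1.07447573e-03, -4.40042889e+01, -1.76591277e+01,  6.32334058e-02,
        5.83100086e-02, -1.60717468e-04]), 'position': array([0.23011672, 0.58030711, 0.22158195]), 'tool_rot': array([ 0.69523804, -0.13305705,  0.13249427, -0.69381926]), 'ft_force': array([-0.7130711 , -0.19681542,  0.73758012]), 'moment': array([-0.00599895,  0.02408167,  0.03978174]), 'grip_width': 0.08703075719610516}
scene {'K': array([[550.18813653,   0.        , 308.21706966],
       [  0.        , 550.18813653, 229.70893068],
       [  0.        ,   0.        ,   1.        ]]), 'k1': 0.009489443026451539, 'R': array([[-0.76498234, -0.64404524, -0.00278275],
       [-0.32605373,  0.3909981 , -0.86070288],
       [ 0.55541965, -0.65751518, -0.5091    ]]), 't': array([0.4694433 , 0.15128489, 1.0093841 ])}
top {'K': array([[484.87318746,   0.        , 313.79283979],
       [  0.        , 484.87318746, 244.68186294],
       [  0.        ,   0.        ,   1.        ]]), 'k1': 0.0342543570567031, 'R': array([[ 1.53608035e-02, -9.99881815e-01,  6.33841885e-04],
       [-9.96647885e-01, -1.53620605e-02, -8.03554669e-02],
       [ 8.03557072e-02,  6.02607362e-04, -9.96766069e-01]]), 't': array([0.25176939, 0.4295467 , 1.11059516])}
```

View pics/scene0.png

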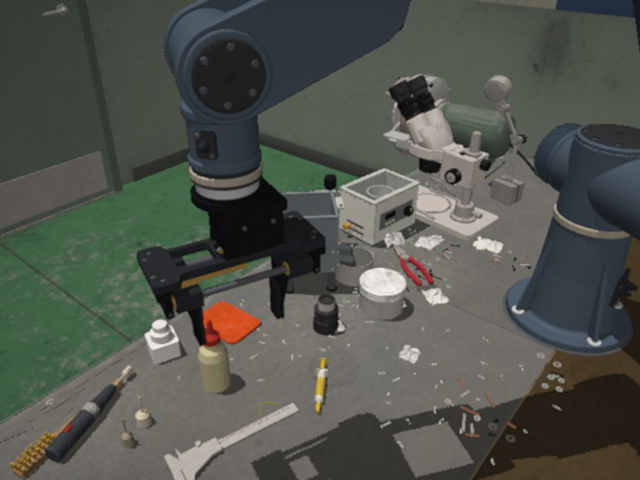

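View pics/top0.png

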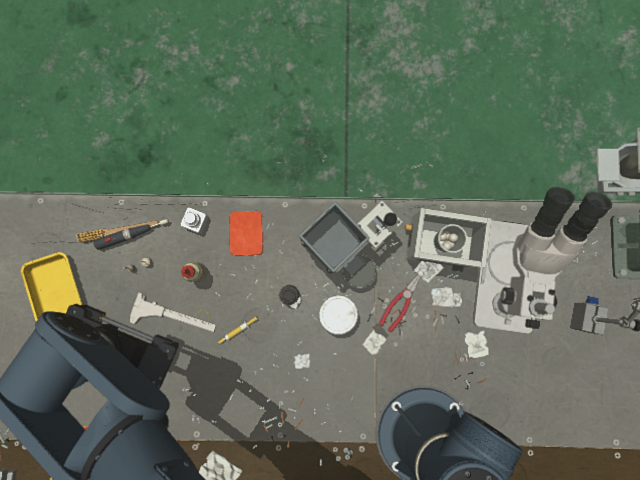

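The top view shows the pad at (246,232), the hopper turned at about (335,238), the knob at (390,219), the cup with its balls at (450,238), the bottle at (190,271), the holder at (193,220) and the eyepiece at (290,295). I'll zoom in next.

```bash
cat > h.py <<'E'
from rig import *
import numpy as np, cv2
from scipy.spatial.transform import Rotation as Rn
def ray(n,px):
    c=camera_info(n); K=c['K']; d=np.array([(px[0]-K[0,2])/K[0,0],(px[1]-K[1,2])/K[1,1]])
    u=d.copy()
    for _ in range(20): u=d/(1+c['k1']*(u@u))
    R=c['R']; v=R.T@np.r_[u,1]; o=-R.T@c['t']; return o,v
def onz(n,px,z):
    o,v=ray(n,px); return o+v*(z-o[2])/v[2]
def proj(n,X):
    c=camera_info(n); p=c['R']@np.asarray(X,float)+c['t']; u=p[:2]/p[2]; u=u*(1+c['k1']*(u@u))
    return np.array([c['K'][0,0]*u[0]+c['K'][0,2],c['K'][1,1]*u[1]+c['K'][1,2]])
def tri(a,b):
    o1,v1=ray("top",a);o2,v2=ray("scene",b)
    A=np.c_[v1,-v2];s=np.linalg.lstsq(A,o2-o1,rcond=None)[0]
    return o1+v1*s[0],o2+v2*s[1]
def st():
    o=get_obs();R=Rn.from_quat(o['tool_rot']).as_matrix()
    print('t %.2f pos'%o['time'],o['position'].round(4),'ydir',R[:,1].round(3),'z',R[:,2].round(3),'x',R[:,0].round(3),'F',o['ft_force'].round(1),'w',round(o['grip_width'],4),'q',o['q'].round(3));return o
E
python3 - <<'E'
import cv2
a=cv2.imread('pics/top0.png')
cv2.imwrite('pics/tz1.png',cv2.resize(a[180:310,290:500],None,fx=3.8,fy=3.8,interpolation=cv2.INTER_CUBIC))
cv2.imwrite('pics/tz2.png',cv2.resize(a[190:310,170:310],None,fx=5,fy=5,interpolation=cv2.INTER_CUBIC))
a=cv2.imread('pics/scene0.png')
cv2.imwrite('pics/sz1.png',cv2.resize(a[150:310,270:430],None,fx=3.7,fy=3.7,interpolation=cv2.INTER_CUBIC))
from h import *
o=st()
E
```

```text
t 0.10 pos [0.2302 0.5804 0.2217] ydir [-0.001 -0.002 -1.   ] z [ 0.369  0.929 -0.002] x [ 0.929 -0.369 -0.   ] F [-0.1 -0.   0.3] w 0.087 q [ 1.014  0.528  1.434 -0.     1.181 -0.178]
```

View pics/tz1.png

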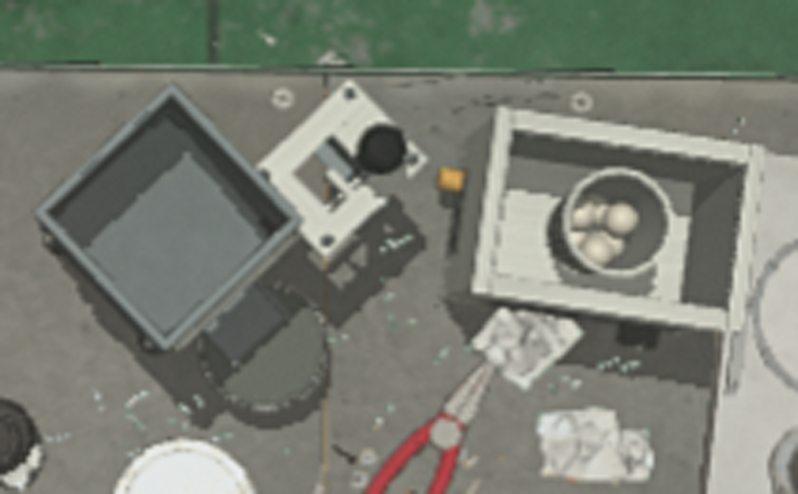

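View pics/sz1.png

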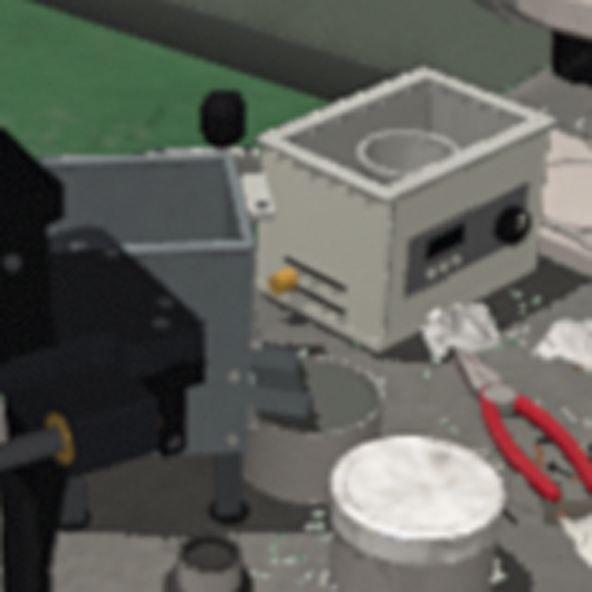

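View pics/tz2.png

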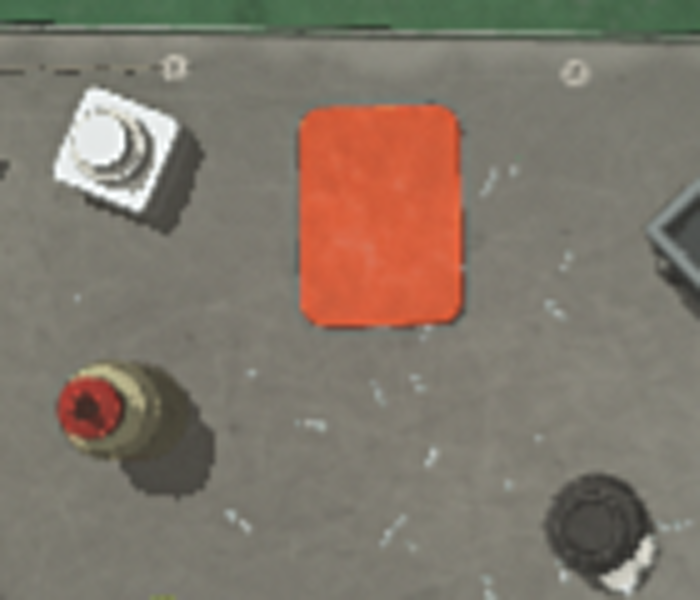

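```bash
python3 - <<'E'
from h import *
import rig
print([k for k in dir(rig) if not k.startswith('_')])
try: print(grip_point_offset)
except Exception as e: print(e)
f=lambda x,y:(290+(x+.5)/3.8-.5,180+(y+.5)/3.8-.5)
H=[onz('top',f(*p),.168)[:2] for p in [(172,88),(40,213),(165,347),(298,216)]]
H=np.array(H);print('hop',H.round(4),'c',H.mean(0).round(4),'sides',[np.linalg.norm(H[i]-H[i-1]).round(4) for i in range(4)])
for i in range(4):
    d=H[i]-H[i-1];print(np.degrees(np.arctan2(d[1],d[0])).round(1),end=' ')
print('\nknob',onz('top',f(382,148),.172))
B=np.array([onz('top',f(*p),.11)[:2] for p in [(500,108),(762,147),(736,328),(474,291)]]);print('bath',B.round(4),B.mean(0).round(4),[np.linalg.norm(B[i]-B[i-1]).round(4) for i in range(4)])
for i in range(4):
    d=B[i]-B[i-1];print(np.degrees(np.arctan2(d[1],d[0])).round(1),end=' ')
for z in(.09,):
  c=onz('top',f(617,221),z);print('\ncup',c, np.linalg.norm(onz('top',f(563,221),z)-onz('top',f(671,221),z)))
g=lambda x,y:(170+(x+.5)/5-.5,190+(y+.5)/5-.5)
P=np.array([onz('top',g(*p),.005)[:2] for p in [(300,105),(461,104),(463,327),(300,327)]]);print('pad',P.round(4),P.mean(0))
print('bottle top',onz('top',g(90,408),.125),'holder',onz('top',g(104,139),.06),'eyep',onz('top',g(595,523),.063))
t=lambda x,y:(270+(x+.5)/3.7-.5,150+(y+.5)/3.7-.5)
print('scene bath corners',[onz('scene',t(*p),.11).round(4) for p in [(424,70),(552,122),(390,195),(262,138)]])
print('cup scene',onz('scene',t(408,151),.09))
print('knob scene',onz('scene',t(222,117),.158))
# microscope eyepieces tri
print(tri((548,212),(418,92)))
E
```

```text
['Unreachable', 'camera', 'camera_info', 'get_obs', 'grip_point_offset', 'hand_in']
0.0187
hop [[0.4993 0.2168]
 [0.4312 0.286 ]
 [0.3612 0.2188]
 [0.4318 0.1491]] c [0.4309 0.2177] sides [np.float64(0.0956), np.float64(0.0971), np.float64(0.097), np.float64(0.0991)]
45.0 134.5 -136.2 -44.7 
knob [0.46821407 0.10538149 0.172     ]
bath [[ 0.5004  0.0293]
 [ 0.4804 -0.1172]
 [ 0.3785 -0.1014]
 [ 0.3968  0.044 ]] [ 0.439  -0.0363] [np.float64(0.1046), np.float64(0.1478), np.float64(0.1031), np.float64(0.1466)]
-8.1 -97.8 171.2 82.8 
cup [ 0.43939909 -0.04164413  0.09      ] 0.061406682158136675
pad [[0.5043 0.4584]
 [0.506  0.3825]
 [0.4005 0.379 ]
 [0.3993 0.4553]] [0.4525035  0.41880385]
bottle top [0.3573183  0.52093359 0.125     ] holder [0.47926672 0.53588461 0.06      ] eyep [0.31119783 0.3123516  0.063     ]
scene bath corners [array([ 0.4765, -0.115 ,  0.11  ]), array([ 0.3753, -0.1005,  0.11  ]), array([0.3971, 0.0404, 0.11  ]), array([0.4965, 0.0286, 0.11  ])]
cup scene [ 0.44160205 -0.04674356  0.09      ]
knob scene [0.47120406 0.10056421 0.158     ]
(array([ 0.46888633, -0.15650903,  0.28169864]), array([ 0.44011667, -0.1735191 ,  0.28541317]))
```

```bash
python3 - <<'E'
import cv2
a=cv2.imread('pics/top0.png')
cv2.imwrite('pics/tz3.png',cv2.resize(a[180:340,470:630],None,fx=3.7,fy=3.7,interpolation=cv2.INTER_CUBIC))
a=cv2.imread('pics/scene0.png')
cv2.imwrite('pics/sz3.png',cv2.resize(a[60:240,370:540],None,fx=3.3,fy=3.3,interpolation=cv2.INTER_CUBIC))
E
```

```text
(no output)
```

View pics/tz3.png

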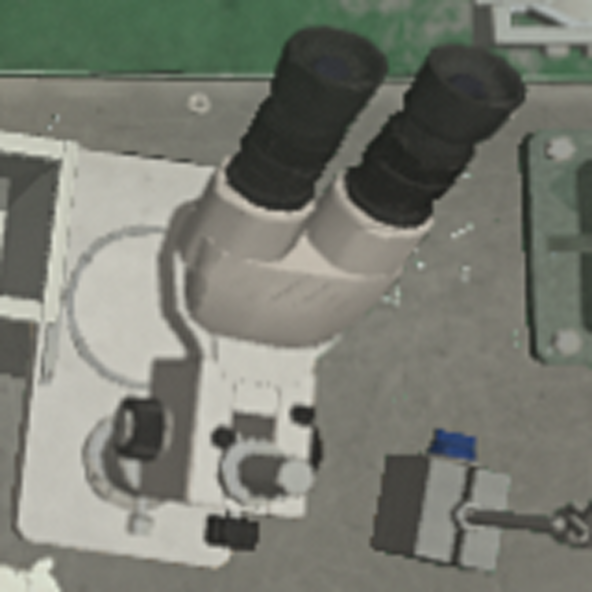

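View pics/sz3.png

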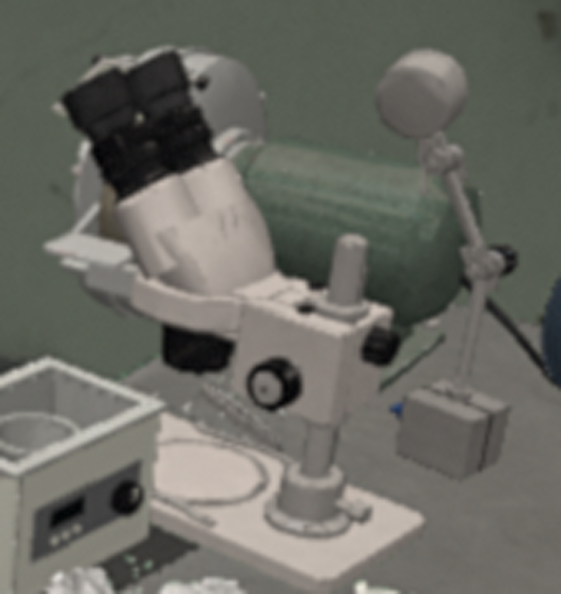

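```bash
python3 - <<'E'
from h import *
print(tri((560,200.3),(398.8,90.3)))
print('knob',tri((508.6,295.7),(452.4,176.7)))
print('post',tri((470+295/3.7,180+473/3.7),(370+350/3.3,60+240/3.3)))
for z in (.15,.2,.25,.3): print(z,'left body edge',onz('top',(470+165/3.7,180+270/3.7),z),'eyebase L',onz('top',(470+225/3.7,180+170/3.7),z))
E
```

```text
(array([ 0.49069124, -0.17950134,  0.278592  ]), array([ 0.49229727, -0.17846873,  0.2783586 ]))
knob (array([ 0.31703521, -0.14711861,  0.12541354]), array([ 0.31891145, -0.14605287,  0.12495574]))
post (array([ 0.29757255, -0.18448166,  0.22119237]), array([ 0.29710073, -0.18472959,  0.22133069]))
0.15 left body edge [ 0.40427843 -0.15099435  0.15      ] eyebase L [ 0.46017394 -0.18472092  0.15      ]
0.2 left body edge [ 0.40078415 -0.13038311  0.2       ] eyebase L [ 0.45386054 -0.16240865  0.2       ]
0.25 left body edge [ 0.39728988 -0.10977186  0.25      ] eyebase L [ 0.44754714 -0.14009638  0.25      ]
0.3 left body edge [ 0.39379561 -0.08916062  0.3       ] eyebase L [ 0.44123373 -0.11778411  0.3       ]
```

Request:
jog_arm(increments=[[[0,0,-3,0.02,-0.04,0.01,-0.3],[0,0,-6,0.04,-0.085,0.03,-0.3],[0,0,-9,0.07,-0.13,0.04,-0.3],[0,0,-12,0.1,-0.175,0.04,-0.3],[0,0,-15,0.13,-0.22,0.04,-0.3],[0,0,-18,0.155,-0.265,0.04,-0.3],[0,0,-21,0.18,-0.31,0.04,-0.3],[0,0,-23.3,0.2,-0.35,0.04,-0.3]]])

```text
time: 0.9
position: [0.4245, 0.2407, 0.2615]
tool_rot: [0.654, -0.271, 0.27, -0.653]
ft_force: [0.9, -1.0, 0.0]
grip_width: 0.0567
```

Request:
jog_arm(increments=[[[0,0,0,0.02,-0.04,0,-0.3],[0,0,0,0.03,-0.08,0,-0.3],[0,0,0,0.04,-0.11,0,-0.3],[0,0,0,0.04,-0.12,0,-0.3]]])

```text
time: 1.3
position: [0.4657, 0.1179, 0.2613]
tool_rot: [0.653, -0.272, 0.272, -0.652]
ft_force: [-0.5, -0.1, -0.6]
grip_width: 0.0563
```

```bash
python3 - <<'E'
from h import *
o=st()
for n in("scene","top"): cv2.imwrite(f"pics/{n}1.png",camera(n)[:,:,::-1])
a=cv2.imread('pics/top1.png')[150:350,280:520]; cv2.imwrite('pics/t1z.png',cv2.resize(a,None,fx=3,fy=3))
E
```

```text
t 1.30 pos [0.4657 0.1179 0.2613] ydir [-0.001 -0.002 -1.   ] z [ 0.71   0.704 -0.002] x [ 0.704 -0.71   0.   ] F [-0.5 -0.1 -0.6] w 0.0563 q [ 0.016  0.283  1.735 -0.002  1.125 -0.764]
```

View pics/t1z.png

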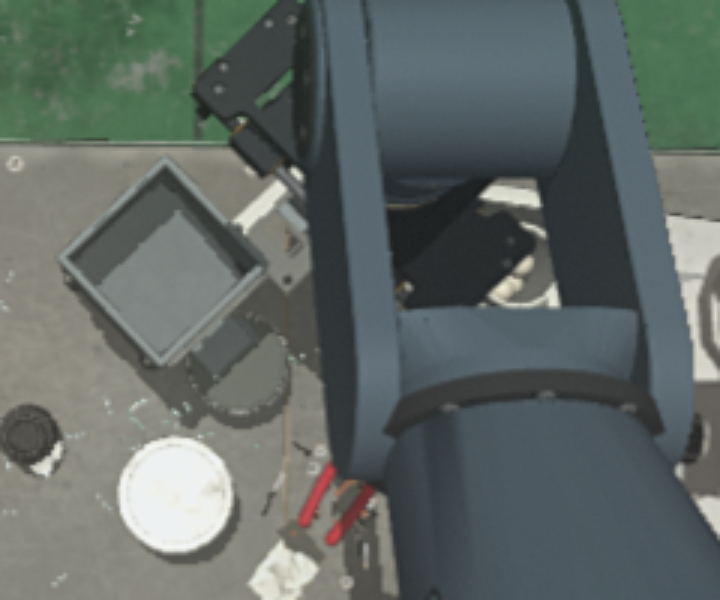

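View pics/scene1.png

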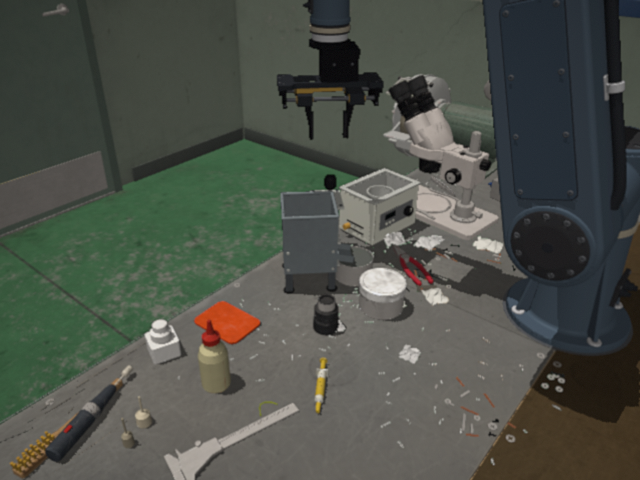

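Request:
jog_arm(increments=[[[0,0,0,0.003,-0.0135,-0.03,-0.3],[0,0,0,0.003,-0.0135,-0.065,-0.3],[0,0,0,0.003,-0.0135,-0.095,-0.3],[0,0,0,0.003,-0.0135,-0.115,-0.3],[0,0,0,0.003,-0.0135,-0.119,-0.3],[0,0,0,0.003,-0.0135,-0.119,-0.3]]])

```text
time: 2.0
position: [0.4665, 0.1074, 0.1419]
tool_rot: [0.654, -0.273, 0.27, -0.652]
ft_force: [-0.3, -0.2, 0.1]
grip_width: 0.0566
```

```bash
python3 - <<'E'
from h import *
o=st()
cv2.imwrite("pics/s2.png",camera("scene")[:,:,::-1])
a=cv2.imread('pics/s2.png')[90:290,240:440]; cv2.imwrite('pics/s2z.png',cv2.resize(a,None,fx=3,fy=3))
E
```

```text
t 2.00 pos [0.4665 0.1074 0.1419] ydir [-0.005 -0.    -1.   ] z [ 0.709  0.706 -0.004] x [ 0.706 -0.709 -0.003] F [-0.3 -0.2  0.1] w 0.0566 q [-7.00e-03  4.63e-01  1.87e+00 -1.00e-03  8.13e-01 -7.90e-01]
```

View pics/s2z.png

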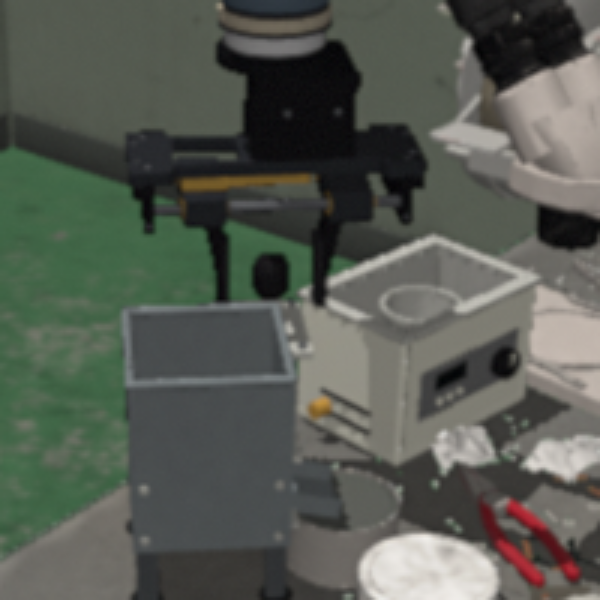

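Request:
jog_arm(increments=[[[0,0,0,0.002,-0.003,0,-0.3],[0,0,0,0.002,-0.003,0,0.2],[0,0,0,0.002,-0.003,0,0.6],[0,0,0,0.002,-0.003,0,0.6],[0,0,0,0.002,-0.003,0,0.6],[0,0,0,0.002,-0.003,0,0.6]]], squeeze=15)

```text
time: 2.65
position: [0.4692, 0.104, 0.1427]
tool_rot: [0.654, -0.272, 0.271, -0.652]
ft_force: [0.4, -0.6, 1.8]
grip_width: 0.0254
```

```bash
python3 - <<'E'
from h import *
o=st()
cv2.imwrite("pics/s3.png",camera("scene")[:,:,::-1])
a=cv2.imread('pics/s3.png')[140:240,290:390]; cv2.imwrite('pics/s3z.png',cv2.resize(a,None,fx=6,fy=6))
E
```

```text
t 2.65 pos [0.4692 0.104  0.1427] ydir [-0.003 -0.001 -1.   ] z [ 0.709  0.705 -0.002] x [ 0.705 -0.709 -0.001] F [ 0.4 -0.6  1.8] w 0.0254 q [-1.400e-02  4.630e-01  1.866e+00 -1.000e-03  8.150e-01 -7.970e-01]
```

View pics/s3z.png

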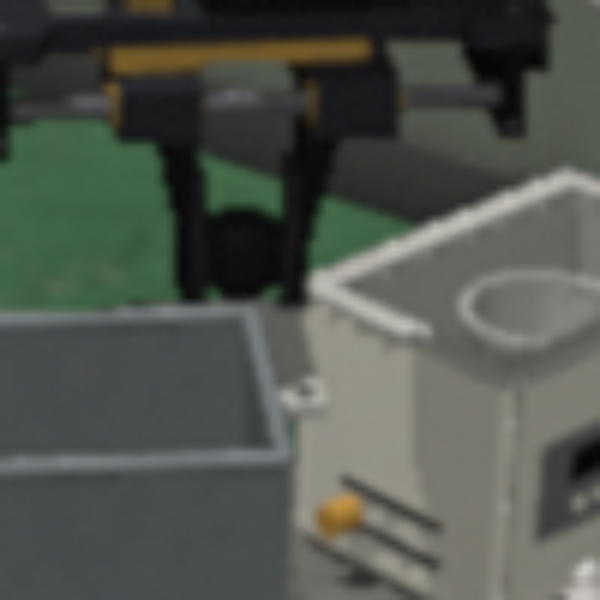

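Request:
jog_arm(increments=[[[0,0,0,-0.002,0.002,0,0.6],[0,0,0,-0.004,0.004,0,0.6],[0,0,0,-0.006,0.006,0,0.6],[0,0,0,-0.008,0.008,0,0.6],[0,0,0,-0.0095,0.0095,0,0.6],[0,0,0,-0.0095,0.0095,0,0.6]]])

```text
time: 3.3
position: [0.4595, 0.114, 0.1428]
tool_rot: [0.653, -0.272, 0.27, -0.653]
ft_force: [0.9, 0.9, 0.4]
grip_width: 0.0257
```

```bash
cat >> h.py <<'E'
HC=np.array([.431,.218]); EX=np.array([.7071,.7071]); EY=np.array([-.7071,.7071])
def hop(p): d=np.asarray(p)[:2]-HC; return (d@EX+.052)*1000,(d@EY+.112)*1000
E
python3 - <<'E'
from h import *
o=st(); print('lever,gate by tcp',hop(o['position']),'F hopper',o['ft_force'][:2]@EX,o['ft_force'][:2]@EY)
cv2.imwrite("pics/s4.png",camera("scene")[:,:,::-1])
a=cv2.imread('pics/s4.png')[140:240,290:390]; cv2.imwrite('pics/s4z.png',cv2.resize(a,None,fx=6,fy=6))
E
```

```text
t 3.30 pos [0.4595 0.114  0.1428] ydir [-0.003 -0.    -1.   ] z [ 0.709  0.706 -0.002] x [ 0.706 -0.709 -0.002] F [0.9 0.9 0.4] w 0.0257 q [ 0.007  0.455  1.883 -0.     0.806 -0.776]
lever,gate by tcp (np.float64(-1.3752570294284852), np.float64(18.30444692199254)) F hopper 1.3101340365530296 0.01768436886028112
```

View pics/s4z.png

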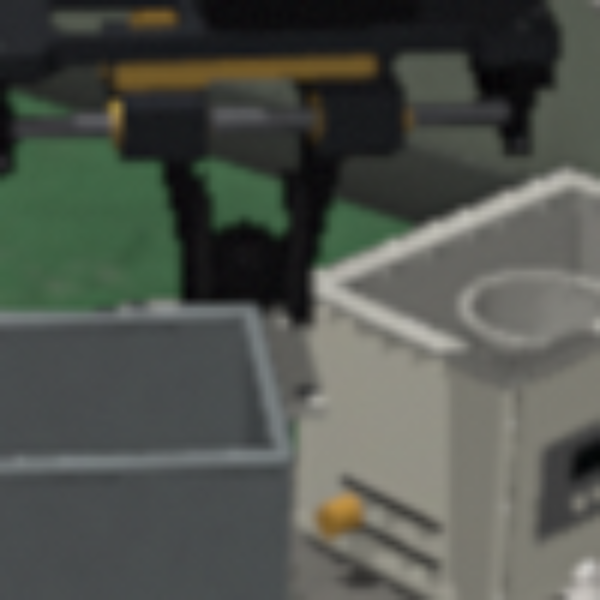

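Request:
jog_arm(increments=[[[0,0,0,-0.001,0.001,0,0.6],[0,0,0,-0.002,0.002,0,0.6],[0,0,0,-0.002,0.002,0,0.6]]])

```text
time: 3.65
position: [0.4575, 0.1161, 0.1428]
tool_rot: [0.653, -0.272, 0.27, -0.653]
ft_force: [0.5, -0.3, -0.0]
grip_width: 0.0259
```

```bash
python3 - <<'E'
from h import *
o=st(); print('lever,gate by tcp',hop(o['position']),'F hopper',o['ft_force'][:2]@EX,o['ft_force'][:2]@EY)
E
```

```text
t 3.65 pos [0.4575 0.1161 0.1428] ydir [-0.003 -0.    -1.   ] z [ 0.709  0.706 -0.002] x [ 0.706 -0.709 -0.002] F [ 0.5 -0.3 -0. ] w 0.0259 q [ 0.011  0.454  1.887  0.     0.804 -0.772]
lever,gate by tcp (np.float64(-1.3150657908864438), np.float64(21.25793446004272)) F hopper 0.12041930198799296 -0.5751922561620031
```

Request:
jog_arm(increments=[[[0,0,0,-0.001,0.001,0,0.6],[0,0,0,-0.0015,0.0015,0,0.6],[0,0,0,-0.0015,0.0015,0,0.6]]])

```text
time: 3.95
position: [0.4573, 0.1164, 0.1428]
tool_rot: [0.654, -0.271, 0.271, -0.652]
ft_force: [3.0, -6.0, -1.3]
grip_width: 0.026
```

```bash
python3 - <<'E'
from h import *
o=st(); print('lever,gate by tcp',hop(o['position']),'F hopper',o['ft_force'][:2]@EX,o['ft_force'][:2]@EY)
cv2.imwrite("pics/s5.png",camera("scene")[:,:,::-1])
a=cv2.imread('pics/s5.png')[140:240,290:390]; cv2.imwrite('pics/s5z.png',cv2.resize(a,None,fx=6,fy=6))
E
```

```text
t 3.95 pos [0.4573 0.1164 0.1428] ydir [-0.    -0.002 -1.   ] z [ 0.708  0.706 -0.002] x [ 0.706 -0.708  0.002] F [ 3.  -6.  -1.3] w 0.026 q [ 0.013  0.453  1.888 -0.003  0.801 -0.768]
lever,gate by tcp (np.float64(-1.240183263325048), np.float64(21.621521302561717)) F hopper -2.13015966130539 -6.3865116772022725
```

View pics/s5z.png

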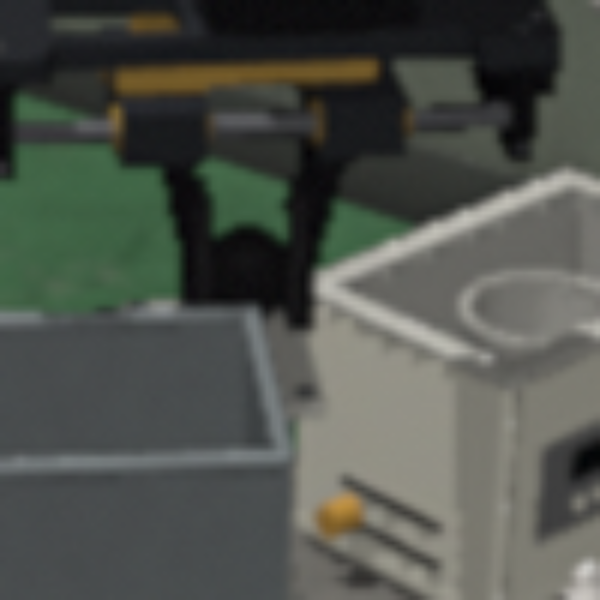

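Request:
jog_arm(increments=[[[0,0,0,0.0015,-0.0015,0,0.6],[0,0,0,0.0035,0.0005,0,0.6],[0,0,0,0.0065,0.0035,0,0.6],[0,0,0,0.0095,0.0065,0,0.6],[0,0,0,0.0125,0.0095,0,0.6],[0,0,0,0.0145,0.0115,0,0.6],[0,0,0,0.0145,0.0115,0,0.6]]])

```text
time: 4.7
position: [0.4708, 0.1278, 0.1427]
tool_rot: [0.655, -0.271, 0.27, -0.652]
ft_force: [-2.9, -3.6, 2.9]
grip_width: 0.0261
```

```bash
python3 - <<'E'
from h import *
o=st(); print('lever,gate by tcp',hop(o['position']),'F hopper',o['ft_force'][:2]@EX,o['ft_force'][:2]@EY)
cv2.imwrite("pics/s6.png",camera("scene")[:,:,::-1])
a=cv2.imread('pics/s6.png')[140:240,290:390]; cv2.imwrite('pics/s6z.png',cv2.resize(a,None,fx=6,fy=6))
E
```

```text
t 4.70 pos [0.4708 0.1278 0.1427] ydir [-0.003 -0.003 -1.   ] z [ 0.707  0.707 -0.004] x [ 0.707 -0.707  0.   ] F [-2.9 -3.6  2.9] w 0.0261 q [ 0.038  0.471  1.848 -0.004  0.826 -0.744]
lever,gate by tcp (np.float64(16.38453421595325), np.float64(20.093739661901477)) F hopper -4.572775017667467 -0.5406089264892515
```

View pics/s6z.png

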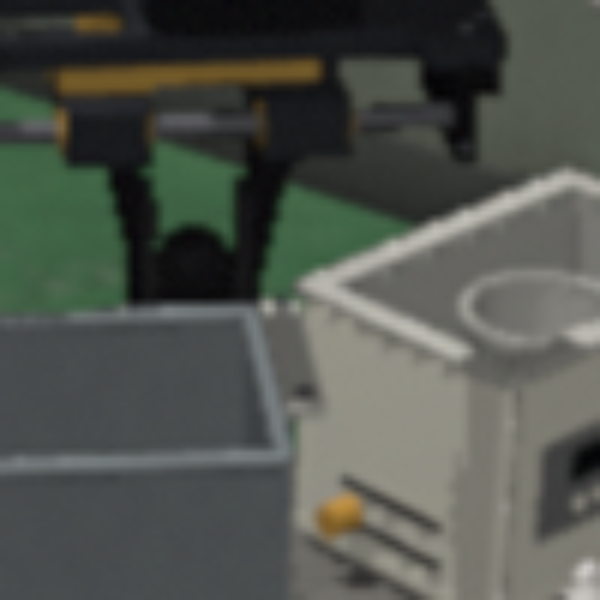

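Request:
jog_arm(increments=[[[0,0,0,-0.002,0.002,0,0.6],[0,0,0,-0.004,0.004,0,0.6],[0,0,0,-0.006,0.006,0,0.6],[0,0,0,-0.008,0.008,0,0.6],[0,0,0,-0.01,0.01,0,0.6],[0,0,0,-0.012,0.012,0,0.6],[0,0,0,-0.012,0.012,0,0.6]]])

```text
time: 5.45
position: [0.4593, 0.1396, 0.1428]
tool_rot: [0.655, -0.27, 0.271, -0.652]
ft_force: [0.6, -5.5, 1.5]
grip_width: 0.0257
```

```bash
python3 - <<'E'
from h import *
o=st(); print('lever,gate by tcp',hop(o['position']),'F hopper',o['ft_force'][:2]@EX,o['ft_force'][:2]@EY)
E
```

```text
t 5.45 pos [0.4593 0.1396 0.1428] ydir [-0.001 -0.004 -1.   ] z [ 0.707  0.707 -0.004] x [ 0.707 -0.707  0.002] F [ 0.6 -5.5  1.5] w 0.0257 q [ 0.064  0.462  1.868 -0.005  0.813 -0.718]
lever,gate by tcp (np.float64(16.610614636317347), np.float64(36.562952049915246)) F hopper -3.511658906176886 -4.303798208043481
```

Request:
jog_arm(increments=[[[0,0,0,-0.001,0.001,0,0.6],[0,0,0,-0.001,0.001,0,0.6]]])

```text
time: 5.65
position: [0.4593, 0.1397, 0.1429]
tool_rot: [0.655, -0.269, 0.271, -0.652]
ft_force: [0.8, -8.2, 0.1]
grip_width: 0.0261
```

```bash
python3 - <<'E'
from h import *
o=st(); print('lever,gate by tcp',hop(o['position']),'F hopper',o['ft_force'][:2]@EX,o['ft_force'][:2]@EY)
E
```

```text
t 5.65 pos [0.4593 0.1397 0.1429] ydir [ 0.001 -0.006 -1.   ] z [ 0.706  0.708 -0.003] x [ 0.708 -0.706  0.005] F [ 0.8 -8.2  0.1] w 0.0261 q [ 0.066  0.461  1.869 -0.009  0.811 -0.715]
lever,gate by tcp (np.float64(16.646652412113916), np.float64(36.605763575271176)) F hopper -5.284247610839034 -6.371719987166146
```

Request:
jog_arm(increments=[[[0,0,0,-0.002,-0.002,0,0.6],[0,0,0,-0.004,-0.004,0,0.6],[0,0,0,-0.006,-0.006,0,0.6],[0,0,0,-0.008,-0.008,0,0.6],[0,0,0,-0.01,-0.01,0,0.6],[0,0,0,-0.012,-0.012,0,0.6],[0,0,0,-0.013,-0.013,0,0.6],[0,0,0,-0.013,-0.013,0,0.6]]])

```text
time: 6.45
position: [0.4463, 0.1268, 0.1428]
tool_rot: [0.655, -0.269, 0.272, -0.652]
ft_force: [1.7, 1.2, -3.1]
grip_width: 0.0259
```

```bash
python3 - <<'E'
from h import *
o=st(); print('lever,gate by tcp',hop(o['position']),'F hopper',o['ft_force'][:2]@EX,o['ft_force'][:2]@EY)
E
```

```text
t 6.45 pos [0.4463 0.1268 0.1428] ydir [ 0.001 -0.006 -1.   ] z [ 0.706  0.708 -0.003] x [ 0.708 -0.706  0.005] F [ 1.7  1.2 -3.1] w 0.0259 q [ 0.039  0.444  1.908 -0.008  0.788 -0.742]
lever,gate by tcp (np.float64(-1.6491815706333872), np.float64(36.69382901548714)) F hopper 2.102770874768128 -0.33750252015626253
```

Push a little further to make sure it is seated at the end, then open.

Request:
jog_arm(increments=[[[0,0,0,-0.001,-0.001,0,0.6],[0,0,0,-0.0015,-0.0015,0,0.6],[0,0,0,-0.0015,-0.0015,0,0.6]]])

```text
time: 6.75
position: [0.4463, 0.1265, 0.1428]
tool_rot: [0.654, -0.269, 0.273, -0.653]
ft_force: [5.2, 5.6, -5.9]
grip_width: 0.026
```

```bash
python3 - <<'E'
from h import *
o=st(); print('lever,gate by tcp',hop(o['position']),'F hopper',o['ft_force'][:2]@EX,o['ft_force'][:2]@EY)
E
```

```text
t 6.75 pos [0.4463 0.1265 0.1428] ydir [ 0.005 -0.003 -1.   ] z [0.707 0.707 0.001] x [ 0.707 -0.707  0.006] F [ 5.2  5.6 -5.9] w 0.026 q [ 0.037  0.443  1.911 -0.005  0.783 -0.745]
lever,gate by tcp (np.float64(-1.8239606963865937), np.float64(36.483116744825445)) F hopper 7.633813966699387 0.34674753404882314
```

Request:
jog_arm(increments=[[[0,0,0,0.0007,0.001,0,0.3],[0,0,0,0.0007,0.001,0,-0.3],[0,0,0,0.0007,0.001,0,-0.3],[0,0,0,0.0007,0.001,0,-0.3],[0,0,0,0.0007,0.001,0.02,-0.3],[0,0,0,0.0007,0.001,0.055,-0.3],[0,0,0,0.0007,0.001,0.1,-0.3],[0,0,0,0.0007,0.001,0.1,-0.3]]])

```text
time: 7.55
position: [0.4507, 0.1276, 0.248]
tool_rot: [-0.652, 0.265, -0.277, 0.655]
ft_force: [0.8, -0.2, 0.6]
grip_width: 0.0568
```

```bash
python3 - <<'E'
from h import *
o=st()
cv2.imwrite("pics/s7.png",camera("scene")[:,:,::-1])
a=cv2.imread('pics/s7.png')[140:240,290:430]; cv2.imwrite('pics/s7z.png',cv2.resize(a,None,fx=5.7,fy=5.7,interpolation=cv2.INTER_CUBIC))
for l,g in((0,36),(18,36),(0,0)):
  h=np.array([-.052+l/1e3,-.112+g/1e3]); p=HC+h[0]*EX+h[1]*EY; print(proj('scene',[*p,.16]))
E
```

```text
t 7.55 pos [0.4507 0.1276 0.248 ] ydir [ 0.017 -0.003 -1.   ] z [0.707 0.707 0.01 ] x [ 0.707 -0.707  0.014] F [ 0.8 -0.2  0.6] w 0.0568 q [ 0.039  0.275  1.791 -0.004  1.059 -0.744]
[330.46880361 188.10324231]
[321.45561898 188.47081436]
[328.35052935 180.30841293]
```

View pics/s7z.png

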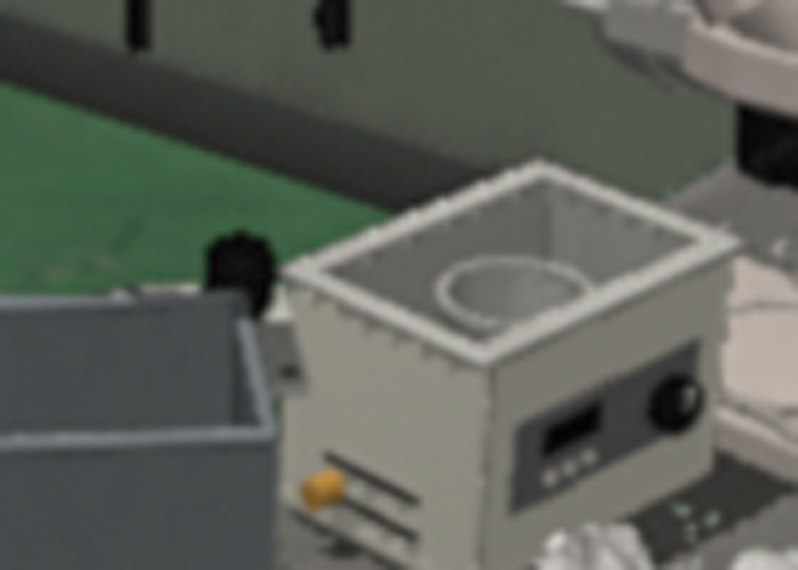

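```bash
cat >> h.py <<'E'
def unit(v): v=np.asarray(v,float); return v/np.linalg.norm(v)
def frame(a,j):
    a=unit(a); j=np.asarray(j,float); j=unit(j-a*(a@j)); return np.c_[np.cross(a,j),a,j]
def go(pos,a,j,grasp=False):
    "print rotvec deg + shift to TCP pos (or grasp point pos)"
    o=get_obs(); R0=Rn.from_quat(o['tool_rot']); a=unit(a)
    pos=np.array(pos,float)+(a*grip_point_offset if grasp else 0)
    best=min(((Rn.from_matrix(frame(a,s*np.asarray(j,float)))*R0.inv()) for s in(1,-1)),key=lambda r:r.magnitude())
    print('rot',best.as_rotvec(degrees=True).round(2),'shift',(pos-o['position']).round(4)); return best
E
python3 - <<'E'
from h import *
print('cup',onz('scene',(379.8,191),.09), onz('scene',(290+437/5.7,140+290/5.7),.09),onz('scene',(290+592/5.7,140+290/5.7),.09))
d=np.array([.139,.99,0]);d/=np.linalg.norm(d); t=np.radians(5)
a=-np.sin(t)*d+np.array([0,0,-np.cos(t)])
go([.444,-.017,.19],a,d)
E
```

```text
cup [ 0.44023164 -0.04426471  0.09      ] [ 0.46326364 -0.02590655  0.09      ] [ 0.41629769 -0.06497196  0.09      ]
rot [-4.61  2.98 36.97] shift [-0.0048 -0.1445 -0.0556]
```

Request:
jog_arm(increments=[[[-0.7,0.4,6,0,-0.02,0,0],[-1.5,1,12,0,-0.045,0,0.31],[-2.3,1.5,18,-0.002,-0.07,0,0.31],[-3,2,24,-0.003,-0.095,-0.01,0.31],[-4,2.5,31,-0.004,-0.12,-0.03,0.31],[-4.6,3,37,-0.005,-0.14,-0.05,0.31],[-4.6,3,37,-0.005,-0.1445,-0.0556,0.31],[-4.6,3,37,-0.005,-0.1445,-0.0556,0.31]]])

```text
time: 8.4
position: [0.4424, -0.017, 0.1885]
tool_rot: [0.735, -0.054, 0.047, -0.674]
ft_force: [-0.2, -0.0, 0.0]
grip_width: 0.0302
```

```bash
python3 - <<'E'
from h import *
o=st()
for n in("scene","top"): cv2.imwrite(f"pics/{n}8.png",camera(n)[:,:,::-1])
a=cv2.imread('pics/scene8.png')[60:260,300:500]; cv2.imwrite('pics/s8z.png',cv2.resize(a,None,fx=3,fy=3))
a=cv2.imread('pics/top8.png')[150:330,350:590]; cv2.imwrite('pics/t8z.png',cv2.resize(a,None,fx=3.3,fy=3.3))
d=np.array([.139,.99,0]);d/=np.linalg.norm(d); t=np.radians(5)
a=-np.sin(t)*d+np.array([0,0,-np.cos(t)])
go([.444,-.0173,.068],a,d)
E
```

```text
t 8.40 pos [ 0.4424 -0.017   0.1885] ydir [-0.017 -0.085 -0.996] z [ 0.141  0.986 -0.086] x [ 0.99  -0.142 -0.005] F [-0.2 -0.   0. ] w 0.0302 q [-0.231  0.347  1.901 -0.111  0.894 -1.589]
rot [-0.03 -0.04  0.06] shift [ 0.0002 -0.0008 -0.1219]
```

View pics/s8z.png

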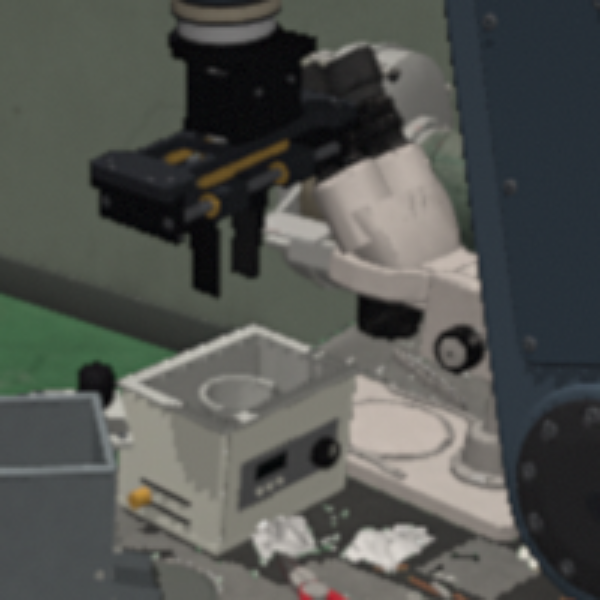

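View pics/t8z.png

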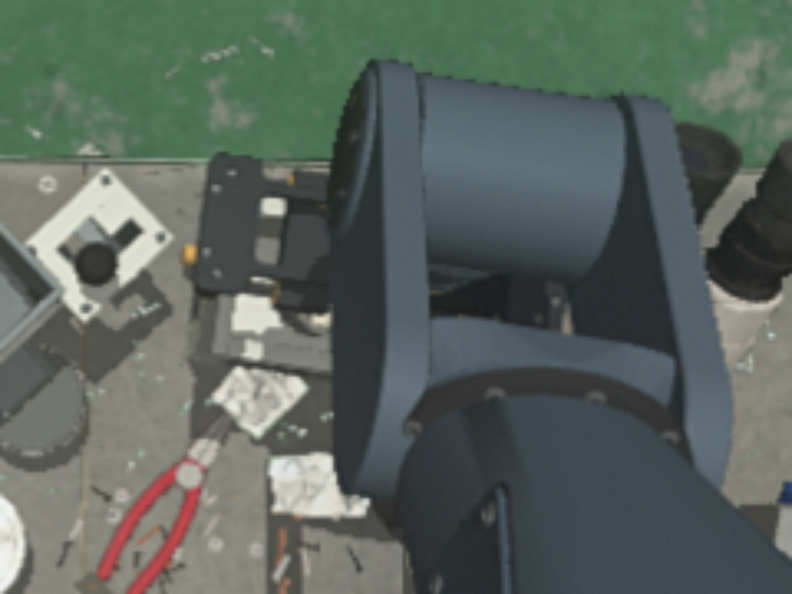

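```bash
cat > kin.py <<'E'
from h import *
from scipy.optimize import least_squares
D=[([1.014,.528,1.434,0,1.181,-.178],[.2302,.5804,.2217]),([.016,.283,1.735,-.002,1.125,-.764],[.4657,.1179,.2613]),
([-.014,.463,1.866,-.001,.815,-.797],[.4692,.104,.1427]),([.039,.275,1.791,-.004,1.059,-.744],[.4507,.1276,.248]),([.066,.461,1.869,-.009,.811,-.715],[.4593,.1397,.1429]),([.037,.443,1.911,-.005,.783,-.745],[.4463,.1265,.1428]),
([-.231,.347,1.901,-.111,.894,-1.589],[.4424,-.017,.1885])]
def fk(q,p):
    d1,L2,L3,L6,off,a=p
    R=Rn.from_euler('z',q[0]); R2=R*Rn.from_euler('y',q[1]); R3=R2*Rn.from_euler('y',q[2])
    R4=R3*Rn.from_euler('z',q[3]); R5=R4*Rn.from_euler('y',q[4])
    el=np.array([0,0,d1])+R.apply([0,off,0])+R2.apply([0,0,L2])
    w=el+R3.apply([a,0,L3]); t=w+R5.apply([0,0,L6]); return el,w,t,R5.apply([0,0,1])
if __name__=='__main__':
    f=lambda p:np.r_[np.concatenate([fk(q,p)[2]-x for q,x in D])*1e3]
    s=least_squares(f,[.2,.4,.4,.25,.11,0]);print(s.x.round(4),s.fun.round(1))
    q=D[-1][0];print(fk(q,s.x))
E
python3 kin.py; python3 - <<'E'
from h import *
for z in(.3,.35,.4,.45,.5): print(z,onz('top',(350+720/3.3,150+300/3.3),z)[:2].round(3))
E
```

```text
[0.2735 0.5881 0.3916 0.305  0.111  0.114 ] [ 0.2 -0.1  0.1  0.1  0.  -0.2  0.2  0.2 -0.1 -0.2  0.   0.2 -0.1 -0.1
  0.1 -0.1  0.  -0.   0.  -0.1 -0. ]
(array([0.22009507, 0.06229243, 0.82650467]), array([0.44767331, 0.00876639, 0.49229184]), array([ 0.44241527, -0.01705122,  0.18846625]), array([-0.0172414 , -0.08465738, -0.99626094]))
0.3 [ 0.416 -0.181]
0.35 [ 0.411 -0.155]
0.4 [ 0.406 -0.129]
0.45 [ 0.402 -0.103]
0.5 [ 0.397 -0.077]
```

Request:
jog_arm(increments=[[[0,0,0,0,-0.0005,-0.03,0.31],[0,0,0,0,-0.0005,-0.06,0.31],[0,0,0,0,-0.0005,-0.085,0.31],[0,0,0,0,-0.0005,-0.09,0.31],[0,0,0,0,-0.0005,-0.09,0.31]]])

```text
time: 9.0
position: [0.4439, -0.0164, 0.1]
tool_rot: [0.735, -0.052, 0.047, -0.674]
ft_force: [-0.5, 0.9, 0.6]
grip_width: 0.0301
```

```bash
python3 - <<'E'
from h import *
o=st()
for n in("scene","top"): cv2.imwrite(f"pics/{n}9.png",camera(n)[:,:,::-1])
a=cv2.imread('pics/scene9.png')[110:260,320:470]; cv2.imwrite('pics/s9z.png',cv2.resize(a,None,fx=4,fy=4))
d=np.array([.139,.99,0]);d/=np.linalg.norm(d); t=np.radians(5)
a=-np.sin(t)*d+np.array([0,0,-np.cos(t)])
go([.444,-.0173,.068],a,d)
E
```

```text
t 9.00 pos [ 0.4439 -0.0164  0.1   ] ydir [-0.013 -0.086 -0.996] z [ 0.139  0.987 -0.087] x [ 0.99  -0.14  -0.001] F [-0.5  0.9  0.6] w 0.0301 q [-0.229  0.515  1.981 -0.144  0.644 -1.544]
rot [-0.    0.1   0.03] shift [-0.0008 -0.0005 -0.0331]
```

View pics/s9z.png

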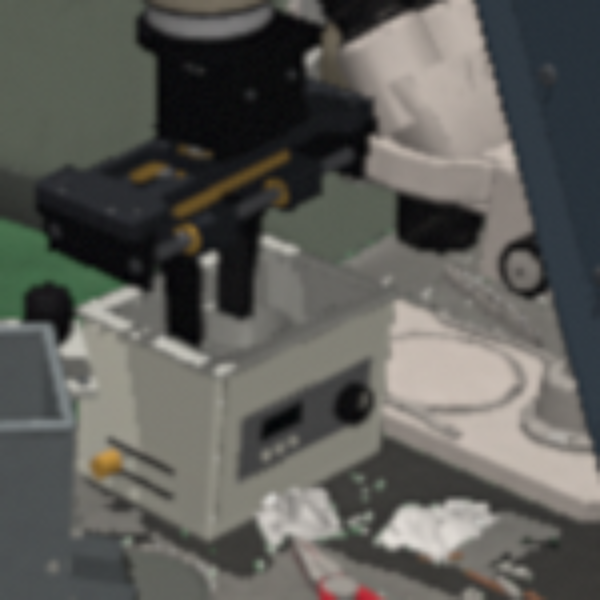

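Request:
jog_arm(increments=[[[0,0,0,-0.0005,-0.0005,-0.012,0.31],[0,0,0,-0.0005,-0.0005,-0.023,0.31],[0,0,0,-0.0005,-0.0005,-0.032,0.31],[0,0,0,-0.0005,-0.0005,-0.032,0.31]]])

```text
time: 9.5
position: [0.4438, -0.0172, 0.0684]
tool_rot: [0.735, -0.052, 0.047, -0.674]
ft_force: [-0.2, 0.2, 0.2]
grip_width: 0.0304
```

```bash
python3 - <<'E'
from h import *
o=st()
cv2.imwrite(f"pics/s10.png",camera("scene")[:,:,::-1])
a=cv2.imread('pics/s10.png')[150:250,330:430]; cv2.imwrite('pics/s10z.png',cv2.resize(a,None,fx=6,fy=6,interpolation=cv2.INTER_CUBIC))
E
```

```text
t 9.50 pos [ 0.4438 -0.0172  0.0684] ydir [-0.012 -0.086 -0.996] z [ 0.139  0.986 -0.087] x [ 0.99 -0.14  0.  ] F [-0.2  0.2  0.2] w 0.0304 q [-0.23   0.582  2.002 -0.164  0.556 -1.521]
```

View pics/s10z.png

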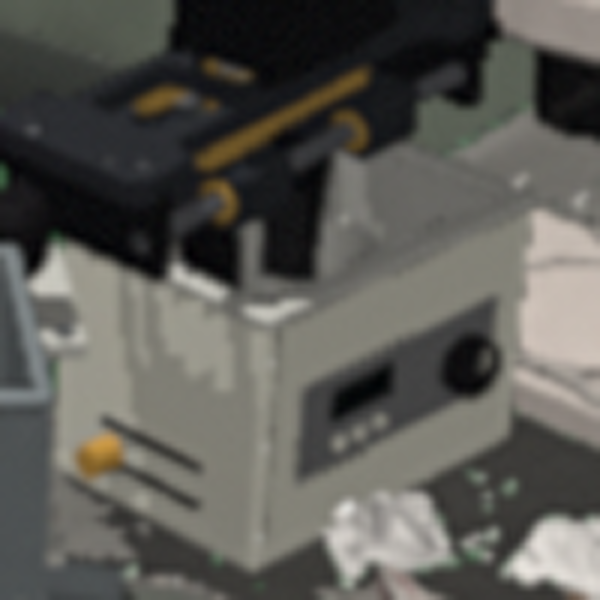

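Request:
jog_arm(increments=[[[0,0,0,0,0,0,0.7],[0,0,0,0,0,0,1],[0,0,0,0,0,0,1],[0,0,0,0,0,0,1],[0,0,0,0,0,0,1]]], squeeze=30)

```text
time: 10.05
position: [0.4442, -0.0174, 0.0689]
tool_rot: [0.735, -0.051, 0.048, -0.674]
ft_force: [0.5, -0.9, 0.6]
grip_width: 0.0038
```

```bash
python3 - <<'E'
from h import *
o=st(); print(o['moment'])
E
```

```text
t 10.05 pos [ 0.4442 -0.0174  0.0689] ydir [-0.011 -0.086 -0.996] z [ 0.139  0.986 -0.087] x [ 0.99  -0.14   0.001] F [ 0.5 -0.9  0.6] w 0.0038 q [-0.23   0.581  2.002 -0.165  0.556 -1.521]
[-0.04757518  0.09733383  0.00229413]
```

Request:
jog_arm(increments=[[[0,0,0,0,0,0,1],[0,0,0,0,0,0.005,1],[0,0,0,0,0,0.015,1],[0,0,0,0,0,0.03,1],[0,0,0,0,0,0.045,1],[0,0,0,0,0,0.06,1],[0,0,0,0,0,0.07,1]]], squeeze=45)

```text
time: 10.75
position: [0.4444, -0.0173, 0.1404]
tool_rot: [0.735, -0.051, 0.048, -0.674]
ft_force: [-0.9, -0.3, -2.8]
grip_width: 0.0036
```

```bash
python3 - <<'E'
from h import *
o=st(); print(o['moment'])
for n in("scene","top"): cv2.imwrite(f"pics/{n}11.png",camera(n)[:,:,::-1])
a=cv2.imread('pics/scene11.png')[100:250,320:470]; cv2.imwrite('pics/s11z.png',cv2.resize(a,None,fx=4,fy=4,interpolation=cv2.INTER_CUBIC))
E
```

```text
t 10.75 pos [ 0.4444 -0.0173  0.1404] ydir [-0.01  -0.086 -0.996] z [ 0.139  0.986 -0.087] x [ 0.99  -0.14   0.002] F [-0.9 -0.3 -2.8] w 0.0036 q [-0.23   0.434  1.95  -0.127  0.751 -1.569]
[ 0.15377629 -0.07837245 -0.02949533]
```

View pics/s11z.png

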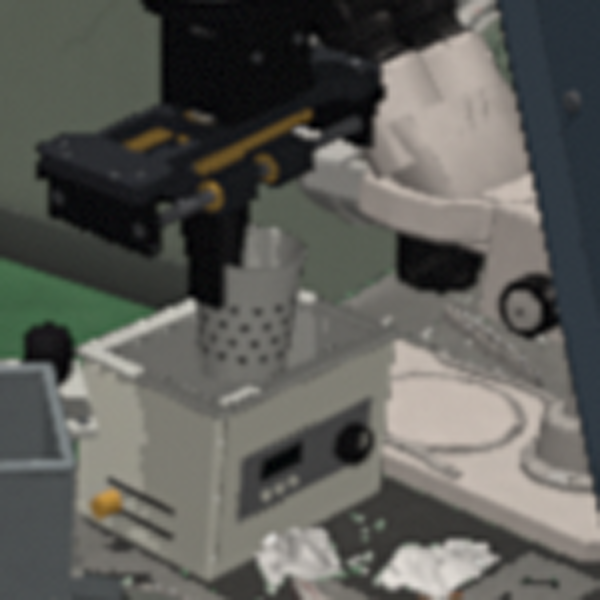

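Request:
jog_arm(increments=[[[0,0,0,0,0,0.02,1],[0,0,0,0,0,0.05,1],[0,0,0,0,0,0.08,1],[0,0,0,0,0.01,0.105,1],[0,0,0,0,0.03,0.12,1],[0,0,0,0,0.055,0.12,1],[0,0,0,0,0.085,0.12,1],[0,0,0,0,0.115,0.12,1]]])

```text
time: 11.65
position: [0.4443, 0.0985, 0.2599]
tool_rot: [0.736, -0.051, 0.049, -0.674]
ft_force: [0.2, 0.6, -2.7]
grip_width: 0.0036
```

Request:
jog_arm(increments=[[[0,0,0,0.002,0.03,0,1],[0,0,0,0.005,0.065,0,1],[0,0,0,0.01,0.1,0,1],[0,0,0,0.015,0.135,0,1],[0,0,0,0.02,0.17,0,1],[0,0,0,0.025,0.205,0,1],[0,0,0,0.028,0.24,0,1],[0,0,0,0.029,0.27,0,1]]])

```text
time: 12.45
position: [0.4729, 0.3701, 0.2586]
tool_rot: [0.736, -0.051, 0.048, -0.674]
ft_force: [0.9, -0.3, -1.6]
grip_width: 0.0036
```

```bash
python3 - <<'E'
from h import *
o=st()
d=np.array([.139,.99,0]);d/=np.linalg.norm(d); t=np.radians(5)
a=-np.sin(t)*d+np.array([0,0,-np.cos(t)])
go([.4738,.4457,.0539],a,d)
E
```

```text
t 12.45 pos [0.4729 0.3701 0.2586] ydir [-0.011 -0.087 -0.996] z [ 0.14   0.986 -0.088] x [ 0.99  -0.14   0.002] F [ 0.9 -0.3 -1.6] w 0.0036 q [ 0.515  0.485  1.407 -0.073  1.304 -0.894]
rot [0.05 0.08 0.05] shift [ 0.0009  0.0756 -0.2047]
```

Request:
jog_arm(increments=[[[0,0,0,0.001,0.025,-0.01,1],[0,0,0,0.001,0.055,-0.03,1],[0,0,0,0.001,0.0756,-0.06,1],[0,0,0,0.001,0.0756,-0.1,1],[0,0,0,0.001,0.0756,-0.14,1],[0,0,0,0.001,0.0756,-0.17,1],[0,0,0,0.001,0.0756,-0.18,1],[0,0,0,0.001,0.0756,-0.18,1]]])

```text
time: 13.25
position: [0.4725, 0.4447, 0.0761]
tool_rot: [0.737, -0.053, 0.046, -0.672]
ft_force: [-0.3, -0.3, -2.1]
grip_width: 0.0035
```

```bash
python3 - <<'E'
from h import *
o=st()
d=np.array([.139,.99,0]);d/=np.linalg.norm(d); t=np.radians(5)
a=-np.sin(t)*d+np.array([0,0,-np.cos(t)])
go([.4738,.4457,.0539],a,d)
for n in("scene","top"): cv2.imwrite(f"pics/{n}12.png",camera(n)[:,:,::-1])
a=cv2.imread('pics/scene12.png')[220:370,150:300]; cv2.imwrite('pics/s12z.png',cv2.resize(a,None,fx=4,fy=4,interpolation=cv2.INTER_CUBIC))
a=cv2.imread('pics/top12.png')[150:330,130:370]; cv2.imwrite('pics/t12z.png',cv2.resize(a,None,fx=3.3,fy=3.3,interpolation=cv2.INTER_CUBIC))
E
```

```text
t 13.25 pos [0.4725 0.4447 0.0761] ydir [-0.015 -0.09  -0.996] z [ 0.139  0.986 -0.091] x [ 0.99  -0.14  -0.002] F [-0.3 -0.3 -2.1] w 0.0035 q [ 0.614  0.764  1.418 -0.076  1.025 -0.774]
rot [ 0.23 -0.16  0.06] shift [ 0.0013  0.001  -0.0222]
```

View pics/s12z.png

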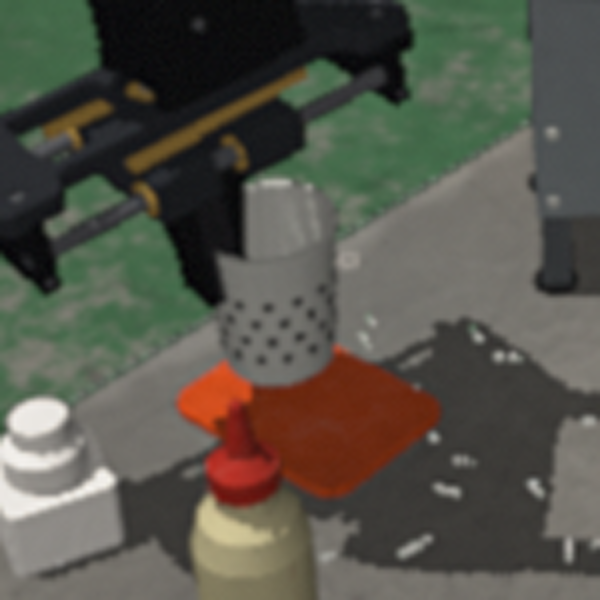

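View pics/t12z.png

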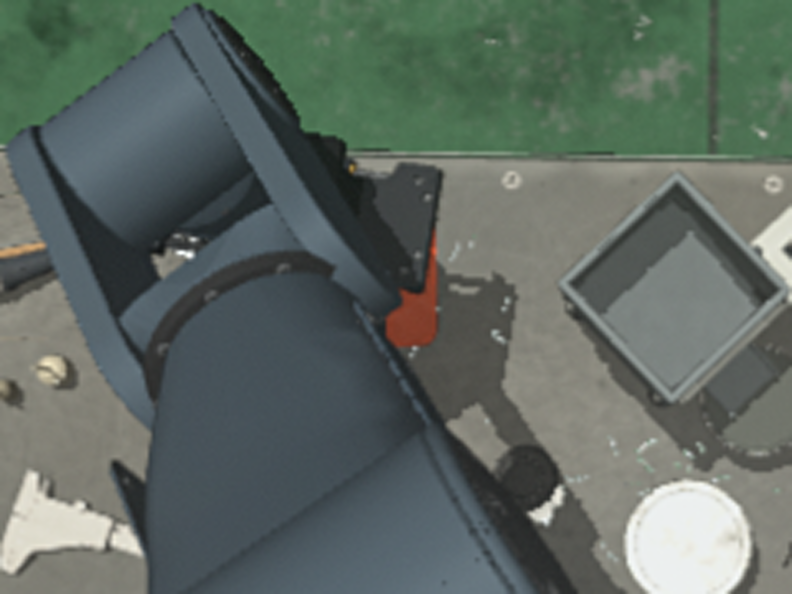

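Request:
jog_arm(increments=[[[0,0,0,0.001,0.001,-0.01,1],[0,0,0,0.001,0.001,-0.017,1],[0,0,0,0.001,0.001,-0.0205,1],[0,0,0,0.001,0.001,-0.0205,1]]])

```text
time: 13.75
position: [0.4754, 0.4469, 0.0586]
tool_rot: [0.736, -0.051, 0.048, -0.674]
ft_force: [0.3, -0.4, -3.0]
grip_width: 0.0037
```

```bash
python3 - <<'E'
from h import *
o=st()
cv2.imwrite(f"pics/s13.png",camera('scene')[:,:,::-1])
a=cv2.imread('pics/s13.png')[220:370,150:300]; cv2.imwrite('pics/s13z.png',cv2.resize(a,None,fx=4,fy=4,interpolation=cv2.INTER_CUBIC))
E
```

```text
t 13.75 pos [0.4754 0.4469 0.0586] ydir [-0.01  -0.087 -0.996] z [ 0.14   0.986 -0.087] x [ 0.99  -0.14   0.002] F [ 0.3 -0.4 -3. ] w 0.0037 q [ 0.615  0.79   1.42  -0.078  0.991 -0.771]
```

View pics/s13z.png

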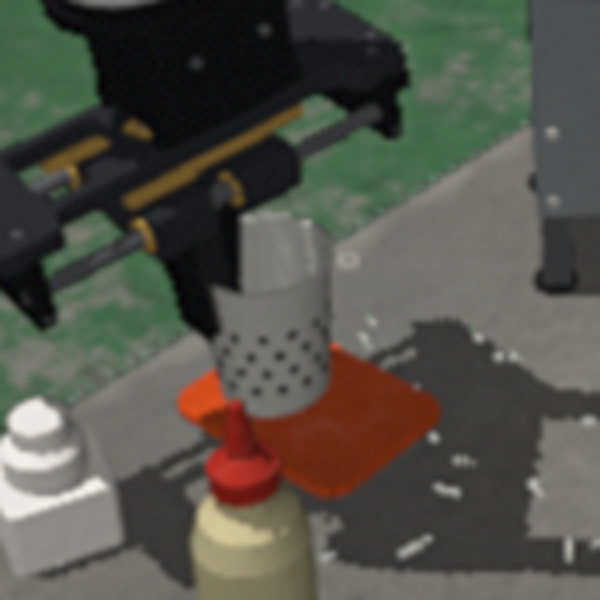

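Not down yet (still about −3 N); I'll lower further in small steps.

Request:
jog_arm(increments=[[[0,0,0,-0.001,-0.001,-0.002,1],[0,0,0,-0.001,-0.001,-0.0045,1],[0,0,0,-0.001,-0.001,-0.0045,1]]])

```text
time: 14.1
position: [0.4745, 0.446, 0.0542]
tool_rot: [0.735, -0.051, 0.048, -0.674]
ft_force: [0.3, -0.5, -3.0]
grip_width: 0.0033
```

```bash
python3 - <<'E'
from h import *
o=st()
E
```

```text
t 14.10 pos [0.4745 0.446  0.0542] ydir [-0.01  -0.087 -0.996] z [ 0.14   0.986 -0.087] x [ 0.99  -0.14   0.003] F [ 0.3 -0.5 -3. ] w 0.0033 q [ 0.614  0.794  1.426 -0.079  0.981 -0.77 ]
```

Request:
jog_arm(increments=[[[0,0,0,0,0,-0.0015,1],[0,0,0,0,0,-0.0025,1],[0,0,0,0,0,-0.0025,1]]])

```text
time: 14.4
position: [0.4749, 0.4466, 0.0539]
tool_rot: [0.735, -0.05, 0.049, -0.674]
ft_force: [-2.6, -0.4, 7.6]
grip_width: 0.0036
```

```bash
python3 - <<'E'
from h import *
o=st()
cv2.imwrite(f"pics/s14.png",camera('scene')[:,:,::-1])
a=cv2.imread('pics/s14.png')[260:350,180:270]; cv2.imwrite('pics/s14z.png',cv2.resize(a,None,fx=6.5,fy=6.5,interpolation=cv2.INTER_CUBIC))
E
```

```text
t 14.40 pos [0.4749 0.4466 0.0539] ydir [-0.008 -0.086 -0.996] z [ 0.14   0.986 -0.086] x [ 0.99  -0.14   0.004] F [-2.6 -0.4  7.6] w 0.0036 q [ 0.614  0.795  1.425 -0.079  0.979 -0.77 ]
```

View pics/s14z.png

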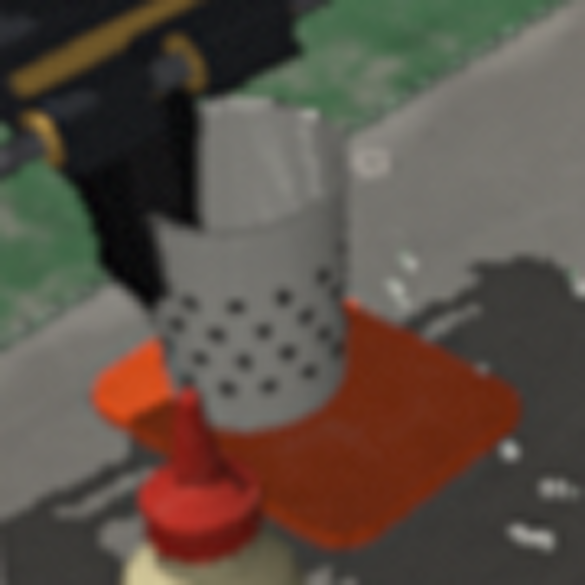

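Request:
jog_arm(increments=[[[0,0,0,0,0,0.0005,1],[0,0,0,0,0,0.0005,0.8],[0,0,0,0,0,0.0005,0.5],[0,0,0,0,0,0.0005,0.4],[0,0,0,0,0,0.0005,0.4],[0,0,0,0,0,0.0005,0.4]]], squeeze=10)

```text
time: 15.05
position: [0.4749, 0.4465, 0.0543]
tool_rot: [0.735, -0.05, 0.049, -0.674]
ft_force: [-1.1, 0.3, 0.4]
grip_width: 0.025
```

```bash
python3 - <<'E'
from h import *
o=st()
cv2.imwrite(f"pics/s15.png",camera('scene')[:,:,::-1])
a=cv2.imread('pics/s15.png')[260:350,180:270]; cv2.imwrite('pics/s15z.png',cv2.resize(a,None,fx=6.5,fy=6.5,interpolation=cv2.INTER_CUBIC))
E
```

```text
t 15.05 pos [0.4749 0.4465 0.0543] ydir [-0.008 -0.086 -0.996] z [ 0.14   0.986 -0.086] x [ 0.99  -0.14   0.004] F [-1.1  0.3  0.4] w 0.025 q [ 0.614  0.794  1.425 -0.079  0.98  -0.77 ]
```

View pics/s15z.png

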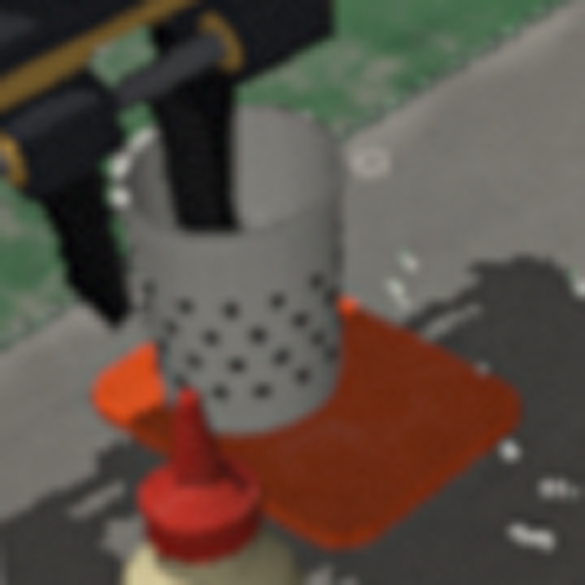

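Request:
jog_arm(increments=[[[0,0,0,0,0.001,0.015,0.4],[0,0,0,0,0.003,0.04,0.4],[0,0,0,0,0.006,0.075,0.4],[0,0,0,0,0.006,0.11,0.4],[0,0,0,0,0.006,0.15,0.4],[0,0,0,0,0.006,0.16,0.4]]])

```text
time: 15.7
position: [0.4773, 0.4545, 0.221]
tool_rot: [0.733, -0.047, 0.052, -0.677]
ft_force: [1.0, 0.7, -0.1]
grip_width: 0.0259
```

```bash
cat > ik.py <<'E'
from kin import *
P=[0.2735,0.5881,0.3916,0.305,0.111,0.114]
LO=np.array([-3.08,-.75,.22,-1.43,0,-2.85]);HI=np.array([3.08,2.2,2.44,4.57,2.65,2.85])
def full(q):
    el,w,t,a=fk(q,P); R=Rn.from_euler('z',q[0])*Rn.from_euler('y',q[1]+q[2])*Rn.from_euler('z',q[3])*Rn.from_euler('y',q[4])*Rn.from_euler('z',q[5])
    return el,w,t,a,-R.apply([1,0,0])
def ik(pos,a,j,q0=None,n=30,seed=0):
    a=unit(a);j=unit(np.asarray(j,float)-a*(a@np.asarray(j,float)));rng=np.random.default_rng(seed);out=[]
    for k in range(n):
        s=np.clip(q0,LO+1e-3,HI-1e-3) if k==0 and q0 is not None else rng.uniform(LO,HI)
        def f(q):
            _,_,t,aa,jj=full(q); return np.r_[(t-pos)*10,aa-a,jj-j]
        r=least_squares(f,s,bounds=(LO,HI))
        if np.abs(r.fun).max()<2e-3 and not any(np.abs(r.x-x).max()<.02 for x in out): out.append(r.x)
        if k==0 and q0 is not None and out: return out
    return out
E
python3 - <<'E'
from ik import *
o=st(); print(full(o['q'])[2:])
G=np.array([.470,.419,.041])
for az in(10,20,30):
  for b in (25,30,40):
    A,B=np.radians(az),np.radians(b); e=np.array([np.cos(A),np.sin(A),0]); a=np.cos(B)*e-np.sin(B)*np.array([0,0,1]); n=np.array([-e[1],e[0],0])
    for s in(1,-1):
      for q in ik(G+a*grip_point_offset,a,s*n,n=25):
        print(az,b,s,q.round(2),'el',full(q)[0].round(2),'w',full(q)[1].round(2))
E
```

```text
t 15.70 pos [0.4773 0.4545 0.221 ] ydir [ 0.001 -0.079 -0.997] z [ 0.14   0.987 -0.078] x [ 0.99  -0.14   0.012] F [ 1.   0.7 -0.1] w 0.0259 q [ 0.622  0.601  1.297 -0.068  1.29  -0.788]
(array([0.47731791, 0.4545221 , 0.22092429]), array([ 6.87975594e-04, -7.93658125e-02, -9.96845321e-01]), array([ 0.1401493 ,  0.98701472, -0.07848641]))
10 25 1 [0.79 1.07 2.04 3.77 1.1  1.54] el [0.28 0.44 0.56] w [0.21 0.37 0.16]
10 25 -1 [ 0.79  1.07  2.04  3.77  1.1  -1.6 ] el [0.28 0.44 0.56] w [0.21 0.37 0.16]
10 30 1 [0.77 1.01 2.03 3.78 0.97 1.5 ] el [0.28 0.43 0.59] w [0.23 0.38 0.18]
10 30 -1 [ 0.77  1.01  2.03  3.78  0.97 -1.64] el [0.28 0.43 0.59] w [0.23 0.38 0.18]
10 40 1 [0.74 0.91 2.   3.84 0.69 1.38] el [0.27 0.4  0.63] w [0.25 0.38 0.23]
10 40 -1 [ 0.74  0.91  2.    3.84  0.69 -1.76] el [0.27 0.4  0.63] w [0.25 0.38 0.23]
20 25 1 [0.69 1.09 2.11 3.47 1.19 1.59] el [0.33 0.42 0.55] w [0.23 0.33 0.16]
20 25 -1 [ 0.69  1.09  2.11  3.47  1.19 -1.55] el [0.33 0.42 0.55] w [0.23 0.33 0.16]
20 30 1 [0.68 1.03 2.1  3.47 1.04 1.57] el [0.32 0.4  0.58] w [0.24 0.33 0.18]
20 30 -1 [ 0.68  1.03  2.1   3.47  1.04 -1.58] el [0.32 0.4  0.58] w [0.24 0.33 0.18]
20 40 1 [0.66 0.92 2.06 3.5  0.72 1.5 ] el [0.3  0.37 0.63] w [0.26 0.34 0.23]
20 40 -1 [ 0.66  0.92  2.06  3.5   0.72 -1.65] el [0.3  0.37 0.63] w [0.26 0.34 0.23]
30 25 1 [0.57 1.11 2.16 3.19 1.26 1.58] el [0.38 0.38 0.54] w [0.25 0.29 0.16]
30 25 -1 [ 0.57  1.11  2.16  3.19  1.26 -1.56] el [0.38 0.38 0.54] w [0.25 0.29 0.16]
30 30 1 [0.57 1.04 2.15 3.19 1.1  1.57] el [0.37 0.37 0.57] w [0.26 0.3  0.18]
30 30 -1 [ 0.57  1.04  2.15  3.19  1.1  -1.57] el [0.37 0.37 0.57] w [0.26 0.3  0.18]
30 40 1 [0.57 0.93 2.1  3.19 0.76 1.56] el [0.34 0.35 0.63] w [0.28 0.31 0.23]
30 40 -1 [ 0.57  0.93  2.1   3.19  0.76 -1.58] el [0.34 0.35 0.63] w [0.28 0.31 0.23]
```

```bash
cat > col.py <<'E'
from ik import *
OBS=[('cyl',(.357,.521),.0225,.127,'bottle'),('cyl',(.480,.536),.033,.06,'holder'),('cyl',(.311,.312),.0235,.063,'eyep'),('cyl',(.29,.21),.04,.05,'whitetin')]
def sd(p):
    "min clearance of pts to obstacles"
    res={}
    for k,c,r,h,n in OBS:
        dr=np.hypot(p[:,0]-c[0],p[:,1]-c[1])-r; dz=p[:,2]-h
        res[n]=np.where((dr>0)&(dz>0),np.hypot(dr,dz),np.maximum(dr,dz)).min()
    u=np.c_[(p[:,:2]-HC)@EX,(p[:,:2]-HC)@EY]
    for n,(x0,x1,y0,y1,h) in {'hop':(-.05,.05,-.05,.05,.168),'plate':(-.074,-.012,-.129,-.05,.175),'tin':(-.128,-.05,-.04,.04,.06)}.items():
        d=np.c_[x0-u[:,0],u[:,0]-x1,y0-u[:,1],u[:,1]-y1,p[:,2]-h]; o=np.maximum(d,0); 
        res[n]=np.where(d.max(1)>0,np.linalg.norm(o,axis=1),d.max(1)).min()
    res['bench']=p[:,2].min(); return res
_g=[]
for z in np.linspace(.051,.12,5):
    for y in np.linspace(-.095,.095,11):
        for x in np.linspace(-.0375,.0375,5): _g.append((x,y,z))
for z in np.linspace(.12,.22,6):
    for t in np.linspace(0,2*np.pi,12,endpoint=False): _g.append((.055*np.cos(t),.055*np.sin(t),z))
_g=np.array(_g)
def clear(G,a,j,w=None):
    a=unit(a);j=unit(j);x=np.cross(a,j)
    p=G+_g[:,:1]*x+_g[:,1:2]*j-_g[:,2:]*a
    if w is not None:
        v=np.random.default_rng(0).normal(size=(60,3)); v/=np.linalg.norm(v,axis=1)[:,None]; p=np.r_[p,w+.085*v]
    r=sd(p); k=min(r,key=r.get); return r[k],k
def pose(az,pitch):
    "a in plane of azimuth az; pitch = angle of a: 0 down... a=sin(p)*e - cos(p)*z ; j horizontal left of e"
    A,p=np.radians(az),np.radians(pitch); e=np.array([np.cos(A),np.sin(A),0]); return np.sin(p)*e-np.cos(p)*np.array([0,0,1]),np.array([-e[1],e[0],0])
E
python3 - <<'E'
from col import *
G=np.array([.471,.4195,.041])
for b in (30,40,50):
  for az in range(-180,180,15):
    a,j=pose(az,90-b)
    c=clear(G,a,j)
    if c[0]<.004: continue
    for s in(1,-1):
      for q in ik(G+a*grip_point_offset,a,s*j,n=20):
        w=full(q)[1]; print(b,az,s,q.round(2),'w',w.round(2),'clr',round(clear(G,a,j,w)[0]*1e3),c[1])
E
```

```text
30 -180 1 [0.39 1.2  0.91 0.38 2.01 1.94] w [0.72 0.42 0.18] clr 10 holder
30 -180 -1 [ 0.39  1.2   0.91  0.38  2.01 -1.2 ] w [0.72 0.42 0.18] clr 10 holder
30 15 1 [0.73 1.02 2.07 3.62 1.   1.54] w [0.23 0.36 0.18] clr 10 bottle
30 15 -1 [ 0.73  1.02  2.07  3.62  1.   -1.6 ] w [0.23 0.36 0.18] clr 10 bottle
30 135 1 [0.2  1.07 1.37 0.81 1.5  2.14] w [0.65 0.24 0.18] clr 26 hop
30 135 -1 [ 0.2   1.07  1.37  0.81  1.5  -1.  ] w [0.65 0.24 0.18] clr 26 hop
30 150 1 [0.26 1.11 1.2  0.66 1.68 2.12] w [0.69 0.3  0.18] clr 34 bench
30 150 -1 [ 0.26  1.11  1.2   0.66  1.68 -1.02] w [0.69 0.3  0.18] clr 34 bench
30 165 1 [0.32 1.16 1.05 0.52 1.86 2.05] w [0.71 0.36 0.18] clr 34 bench
30 165 -1 [ 0.32  1.16  1.05  0.52  1.86 -1.09] w [0.71 0.36 0.18] clr 34 bench
40 -180 1 [0.41 1.12 1.01 0.32 1.83 1.93] w [0.69 0.42 0.23] clr 14 holder
40 -180 -1 [ 0.41  1.12  1.01  0.32  1.83 -1.22] w [0.69 0.42 0.23] clr 14 holder
40 -105 1 [ 0.74  1.14  0.96 -0.44  1.81  1.07] w [0.53 0.63 0.23] clr 6 holder
40 -105 -1 [ 0.74  1.14  0.96 -0.44  1.81 -2.07] w [0.53 0.63 0.23] clr 6 holder
40 15 1 [0.7  0.9
[... 1575 characters left out ...]
0.29 0.26] clr 15 hop
50 45 -1 [ 0.45  0.84  2.03  2.63  0.44 -1.36] w [0.34 0.29 0.26] clr 15 hop
50 105 1 [0.24 0.87 1.71 0.99 0.87 2.34] w [0.52 0.24 0.26] clr 10 hop
50 105 -1 [ 0.24  0.87  1.71  0.99  0.87 -0.8 ] w [0.52 0.24 0.26] clr 10 hop
50 135 1 [0.28 0.93 1.45 0.64 1.22 2.26] w [0.6  0.29 0.26] clr 26 hop
50 135 -1 [ 0.28  0.93  1.45  0.64  1.22 -0.88] w [0.6  0.29 0.26] clr 26 hop
50 150 1 [0.32 0.97 1.33 0.51 1.38 2.18] w [0.63 0.33 0.26] clr 38 hop
50 150 -1 [ 0.32  0.97  1.33  0.51  1.38 -0.97] w [0.63 0.33 0.26] clr 38 hop
50 165 1 [0.37 1.01 1.21 0.39 1.52 2.06] w [0.65 0.37 0.26] clr 32 holder
50 165 -1 [ 0.37  1.01  1.21  0.39  1.52 -1.08] w [0.65 0.37 0.26] clr 32 holder
```

```bash
python3 - <<'E'
from col import *
# pour: cup axis tipped T toward s(az); a pitch measured: at beta grasp pitch 90-b -> after tip: pitch-T (rotating from forward through down to backward)
for b in (30,45):
  T=115
  for az in range(-180,180,15):
    a,j=pose(az,90-b-T)
    s=np.array([np.cos(np.radians(az)),np.sin(np.radians(az)),0])
    G=np.r_[HC,0]-.03*s+np.array([0,0,.225])
    c=clear(G,a,j)
    for sg in(1,-1):
      for q in ik(G+a*grip_point_offset,a,sg*j,n=20):
        w=full(q)[1]; print(b,az,sg,q.round(2),'w',w.round(2),'clr',round(c[0]*1e3),c[1])
E
```

```text
30 -180 1 [ 0.41  0.48  2.32  3.7   0.65 -1.79] w [0.23 0.22 0.39] clr 52 plate
30 -180 -1 [0.41 0.48 2.32 3.7  0.65 1.35] w [0.23 0.22 0.39] clr 52 plate
30 -165 1 [ 0.22  0.47  2.4   3.08  0.69 -1.55] w [0.23 0.17 0.39] clr 49 plate
30 -165 -1 [0.22 0.47 2.4  3.08 0.69 1.59] w [0.23 0.17 0.39] clr 49 plate
30 -150 1 [ 0.02  0.47  2.41  2.52  0.75 -1.39] w [0.25 0.12 0.39] clr 49 plate
30 -150 -1 [0.02 0.47 2.41 2.52 0.75 1.75] w [0.25 0.12 0.39] clr 49 plate
30 -135 1 [-0.13  0.47  2.37  2.01  0.8  -1.24] w [0.29 0.07 0.39] clr 49 plate
30 -135 -1 [-0.13  0.47  2.37  2.01  0.8   1.9 ] w [0.29 0.07 0.39] clr 49 plate
30 -120 1 [-0.22  0.48  2.28  1.59  0.9  -1.1 ] w [0.33 0.04 0.39] clr 49 plate
30 -120 -1 [-0.22  0.48  2.28  1.59  0.9   2.04] w [0.33 0.04 0.39] clr 49 plate
30 -105 1 [-0.24  0.5   2.16  1.27  1.03 -1.  ] w [0.38 0.02 0.39] clr 49 plate
30 -105 -1 [-0.24  0.5   2.16  1.27  1.03  2.14] w [0.38 0.02 0.39] clr 49 plate
30 -90 1 [-0.23  0.53  2.03  1.04  1.18 -0.96] w [0.43 0.01 0.39] clr 50 plate
30 -90 -1 [-0.23  0.53  2.03  1.04  1.18  2.18] w [0.43 0.01 0.39] clr 50
[... 4904 characters left out ...]
.32] clr 39 hop
45 90 -1 [ 0.64  0.8   1.56 -0.87  1.72  0.96] w [0.43 0.46 0.32] clr 39 hop
45 105 1 [ 0.69  0.77  1.68 -1.03  1.56 -2.19] w [0.37 0.45 0.32] clr 39 hop
45 105 -1 [ 0.69  0.77  1.68 -1.03  1.56  0.95] w [0.37 0.45 0.32] clr 39 hop
45 120 1 [ 0.73  0.73  1.82 -1.21  1.39 -2.16] w [0.31 0.43 0.32] clr 39 hop
45 120 -1 [ 0.73  0.73  1.82 -1.21  1.39  0.98] w [0.31 0.43 0.32] clr 39 hop
45 150 1 [ 0.71  0.68  2.13  4.51  1.13 -1.92] w [0.22 0.34 0.32] clr 39 hop
45 150 -1 [0.71 0.68 2.13 4.51 1.13 1.23] w [0.22 0.34 0.32] clr 39 hop
45 165 1 [ 0.62  0.69  2.29  4.08  1.12 -1.71] w [0.2  0.28 0.32] clr 39 hop
45 165 -1 [0.62 0.69 2.29 4.08 1.12 1.43] w [0.2  0.28 0.32] clr 39 hop
```

```bash
python3 - <<'E'
from col import *
o=st()
G=np.array([.471,.4195,.041]); a,j=pose(150,55)
q=o['q']
for d in(.11,.06,.0):
  r=ik(G-d*a+a*grip_point_offset,a,-j,q0=q); print(d,r[0].round(2) if r else r,[round(x,3) if not isinstance(x,str) else x for x in clear(G-d*a,a,j,full(r[0])[1])])
b=go(G-.11*a,a,j,grasp=True); print(b.magnitude()*57.3)
E
```

```text
t 15.70 pos [0.4773 0.4545 0.221 ] ydir [ 0.001 -0.079 -0.997] z [ 0.14   0.987 -0.078] x [ 0.99  -0.14   0.012] F [ 1.   0.7 -0.1] w 0.0259 q [ 0.622  0.601  1.297 -0.068  1.29  -0.788]
0.11 [ 0.19  1.05  1.06  0.58  1.81 -0.95] [np.float64(0.058), 'hop']
0.06 [ 0.22  1.06  1.15  0.6   1.72 -0.98] [np.float64(0.047), 'hop']
0.0 [ 0.27  1.08  1.23  0.62  1.61 -1.01] [np.float64(0.038), 'hop']
rot [ 22.22  51.61 -22.33] shift [ 0.0584 -0.0724 -0.1276]
60.471790147136666
```

Request:
jog_arm(increments=[[[2.8,6.4,-2.8,0.005,-0.01,0,-0.3],[5.6,12.9,-5.6,0.012,-0.02,0,-0.8],[8.3,19.3,-8.4,0.02,-0.03,0,-0.9],[11.1,25.8,-11.2,0.028,-0.04,0,-0.9],[13.9,32.2,-14,0.036,-0.05,-0.01,-0.9],[16.7,38.7,-16.7,0.044,-0.06,-0.03,-0.9],[19.4,45.2,-19.5,0.052,-0.07,-0.05,-0.9],[22.2,51.6,-22.3,0.058,-0.0724,-0.06,-0.9]]])

```text
time: 16.5
position: [0.536, 0.3805, 0.1595]
tool_rot: [-0.52, 0.48, 0.154, 0.689]
ft_force: [0.8, -0.1, 0.4]
grip_width: 0.0795
```

```bash
python3 - <<'E'
from col import *
o=st()
for n in("scene","top"): cv2.imwrite(f"pics/{n}16.png",camera(n)[:,:,::-1])
a=cv2.imread('pics/scene16.png')[220:370,150:300]; cv2.imwrite('pics/s16z.png',cv2.resize(a,None,fx=4,fy=4,interpolation=cv2.INTER_CUBIC))
a=cv2.imread('pics/top16.png')[150:330,130:370]; cv2.imwrite('pics/t16z.png',cv2.resize(a,None,fx=3.3,fy=3.3,interpolation=cv2.INTER_CUBIC))
E
```

```text
t 16.50 pos [0.536  0.3805 0.1595] ydir [-0.711  0.412 -0.57 ] z [ 0.503  0.865 -0.002] x [ 0.492 -0.288 -0.822] F [ 0.8 -0.1  0.4] w 0.0795 q [ 0.186  0.969  1.053  0.6    1.888 -0.902]
```

View pics/s16z.png

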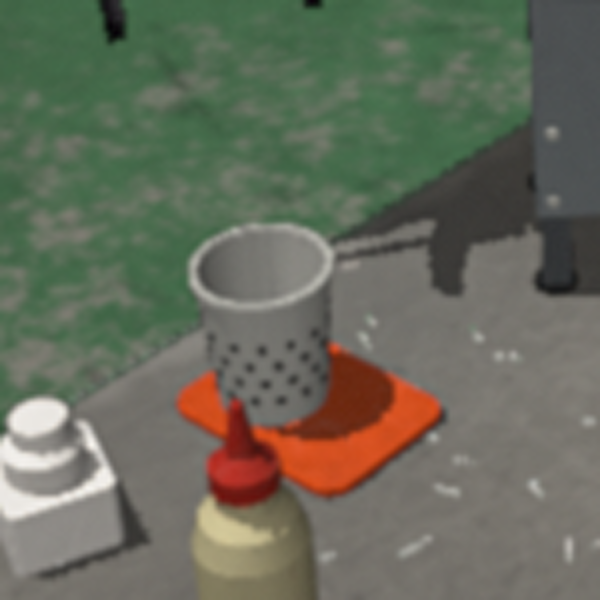

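View pics/t16z.png

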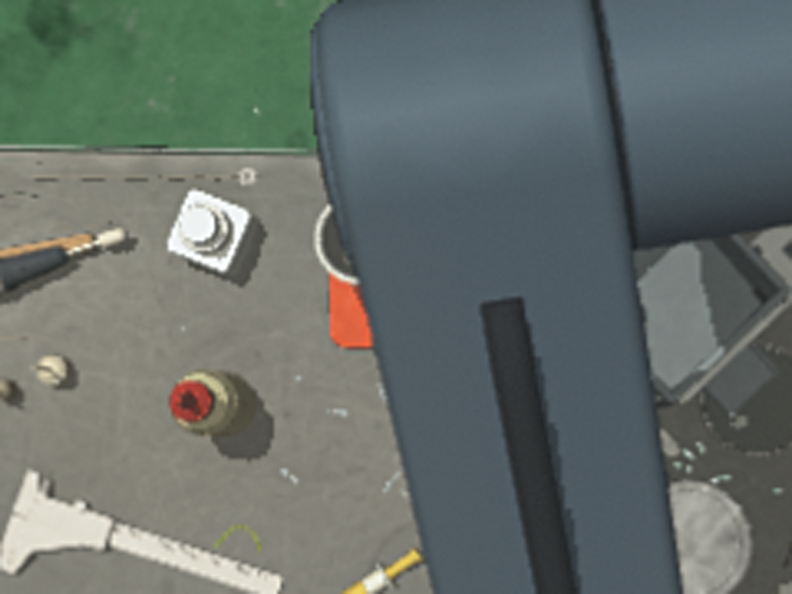

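```bash
python3 - <<'E'
from col import *
print(onz('scene',(215.1,285.9),.075))
l=onz('top',(130+314.5/3.3-.5,150+240/3.3-.5),.075); b=onz('top',(130+345/3.3-.5,150+283/3.3-.5),.075);print(l,b)
E
```

```text
[0.47085008 0.42050079 0.075     ]
[0.46774727 0.455873   0.075     ] [0.43911933 0.43465983 0.075     ]
```

```bash
python3 - <<'E'
from col import *
G=np.array([.471,.421,.041]); a,j=pose(150,55)
go(G-.09*a,a,j,grasp=True); go(G-.05*a,a,j,grasp=True); go(G,a,j,grasp=True)
E
```

```text
rot [ 0.24 -0.59  0.27] shift [-0.0139  0.0135 -0.0724]
rot [ 0.24 -0.59  0.27] shift [-0.0423  0.0298 -0.0954]
rot [ 0.24 -0.59  0.27] shift [-0.0777  0.0503 -0.1241]
```

Request:
jog_arm(increments=[[[0.2,-0.6,0.3,-0.004,0.004,-0.025,-0.9],[0.2,-0.6,0.3,-0.01,0.01,-0.05,-0.9],[0.2,-0.6,0.3,-0.014,0.0135,-0.072,-0.9],[0.2,-0.6,0.3,-0.024,0.019,-0.08,-0.9],[0.2,-0.6,0.3,-0.038,0.027,-0.092,-0.9],[0.2,-0.6,0.3,-0.052,0.0355,-0.1035,-0.9]]])

```text
time: 17.2
position: [0.4829, 0.4152, 0.0526]
tool_rot: [-0.522, 0.476, 0.153, 0.691]
ft_force: [0.5, -0.5, 0.4]
grip_width: 0.0828
```

```bash
python3 - <<'E'
from col import *
o=st()
cv2.imwrite(f"pics/s17.png",camera('scene')[:,:,::-1])
a=cv2.imread('pics/s17.png')[220:370,150:300]; cv2.imwrite('pics/s17z.png',cv2.resize(a,None,fx=4,fy=4,interpolation=cv2.INTER_CUBIC))
G=np.array([.471,.421,.041]); a,j=pose(150,55)
go(G,a,j,grasp=True)
E
```

```text
t 17.20 pos [0.4829 0.4152 0.0526] ydir [-0.708  0.408 -0.577] z [0.498 0.867 0.002] x [ 0.501 -0.285 -0.817] F [ 0.5 -0.5  0.4] w 0.0828 q [ 0.247  1.06   1.181  0.608  1.673 -0.994]
rot [ 0.07 -0.09 -0.3 ] shift [-0.0212  0.0126 -0.0208]
```

View pics/s17z.png

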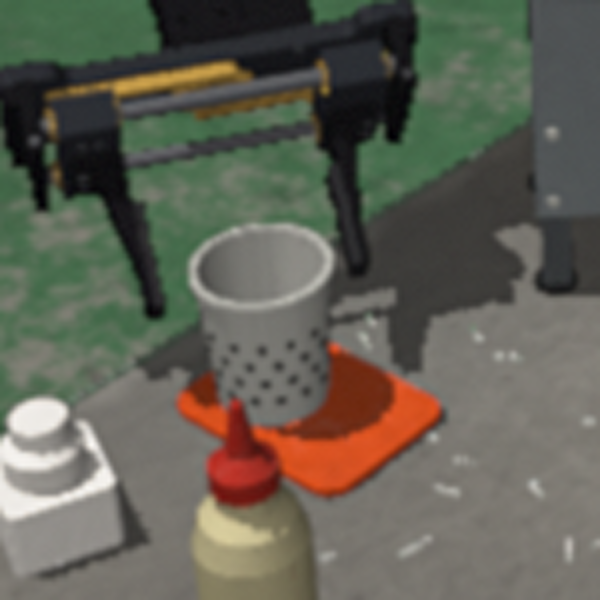

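Request:
jog_arm(increments=[[[0,0,-0.3,-0.009,0.005,-0.009,-0.9],[0,0,-0.3,-0.017,0.01,-0.017,-0.9],[0,0,-0.3,-0.021,0.0126,-0.021,-0.9],[0,0,-0.3,-0.021,0.0126,-0.021,-0.6],[0,0,-0.3,-0.021,0.0126,-0.021,-0.4],[0,0,-0.3,-0.021,0.0126,-0.021,0],[0,0,-0.3,-0.021,0.0126,-0.021,0.2],[0,0,-0.3,-0.021,0.0126,-0.021,0.2]]], squeeze=15)

```text
time: 18.05
position: [0.4587, 0.4287, 0.0304]
tool_rot: [-0.521, 0.478, 0.153, 0.69]
ft_force: [1.4, 0.0, 0.9]
grip_width: 0.0541
```

```bash
python3 - <<'E'
from col import *
o=st()
cv2.imwrite(f"pics/s18.png",camera('scene')[:,:,::-1])
a=cv2.imread('pics/s18.png')[220:370,150:300]; cv2.imwrite('pics/s18z.png',cv2.resize(a,None,fx=4,fy=4,interpolation=cv2.INTER_CUBIC))
E
```

```text
t 18.05 pos [0.4587 0.4287 0.0304] ydir [-0.709  0.41  -0.573] z [ 0.501  0.866 -0.001] x [ 0.496 -0.288 -0.819] F [1.4 0.  0.9] w 0.0541 q [ 0.272  1.077  1.228  0.626  1.612 -1.01 ]
```

View pics/s18z.png

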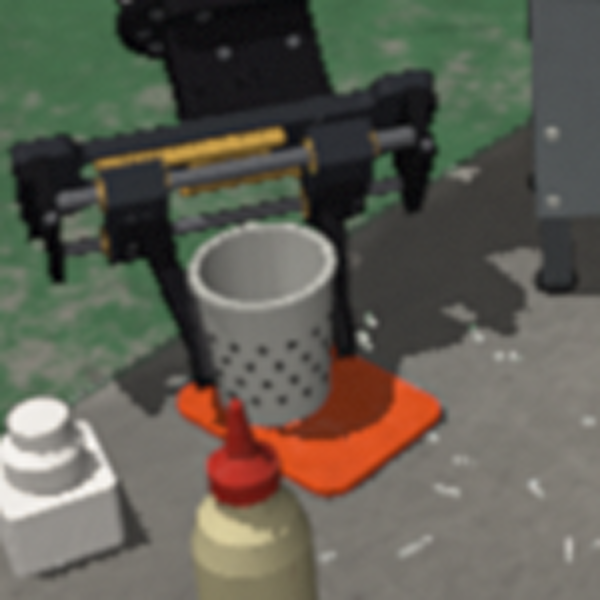

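Request:
jog_arm(increments=[[[0,0,0,0,0,0,0.4],[0,0,0,0,0,0,0.4],[0,0,0,0,0,0.005,0.4],[0,0,0,0,0,0.015,0.4],[0,0,0,0,0,0.03,0.4]]], squeeze=50)

```text
time: 18.6
position: [0.4582, 0.4284, 0.0604]
tool_rot: [-0.522, 0.479, 0.153, 0.689]
ft_force: [0.4, -0.8, -2.3]
grip_width: 0.0533
```

```bash
python3 - <<'E'
from col import *
o=st()
cv2.imwrite(f"pics/s19.png",camera('scene')[:,:,::-1])
a=cv2.imread('pics/s19.png')[200:350,150:300]; cv2.imwrite('pics/s19z.png',cv2.resize(a,None,fx=4,fy=4,interpolation=cv2.INTER_CUBIC))
q=o['q']
W=[((.471,.421,.07),150,55),((.471,.421,.26),150,55)]
W+=[((.471-.04*t,.421-.233*t,.26-.025*t),150-60*t,55) for t in np.linspace(.1,1,10)]
W+=[((.431,.188,.235-.007*t),90,55-115*t) for t in np.linspace(.05,1,20)]
for G,az,p in W:
    a,j=pose(az,p); r=ik(np.array(G)+a*grip_point_offset,a,-j,q0=q)
    if not r: print('FAIL',G,az,p); continue
    c=clear(np.array(G),a,j,full(r[0])[1]); print(np.round(G,3),round(az),round(p),r[0].round(2),'dq',np.abs(r[0]-q).max().round(2),round(c[0]*1e3),c[1]); q=r[0]
E
```

```text
t 18.60 pos [0.4582 0.4284 0.0604] ydir [-0.71   0.409 -0.573] z [ 0.501  0.866 -0.002] x [ 0.495 -0.289 -0.82 ] F [ 0.4 -0.8 -2.3] w 0.0533 q [ 0.272  1.034  1.235  0.626  1.642 -0.988]
[0.471 0.421 0.07 ] 150 55 [ 0.27  1.03  1.24  0.63  1.64 -0.99] dq 0.0 40 hop
[0.471 0.421 0.26 ] 150 55 [ 0.27  0.79  1.19  0.66  1.87 -0.82] dq 0.24 102 hop
[0.467 0.398 0.258] 144 55 [ 0.22  0.75  1.3   0.68  1.79 -0.82] dq 0.1 90 hop
[0.463 0.374 0.255] 138 55 [ 0.16  0.72  1.39  0.7   1.72 -0.82] dq 0.1 86 hop
[0.459 0.351 0.252] 132 55 [ 0.11  0.68  1.48  0.73  1.65 -0.83] dq 0.09 83 hop
[0.455 0.328 0.25 ] 126 55 [ 0.05  0.65  1.57  0.75  1.58 -0.84] dq 0.09 81 hop
[0.451 0.304 0.248] 120 55 [-0.02  0.62  1.65  0.78  1.52 -0.86] dq 0.08 78 hop
[0.447 0.281 0.245] 114 55 [-0.08  0.59  1.73  0.81  1.46 -0.87] dq 0.08 76 hop
[0.443 0.258 0.242] 108 55 [-0.15  0.57  1.81  0.84  1.41 -0.9 ] dq 0.08 70 plate
[0.439 0.235 0.24 ] 102 55 [-0.22  0.55  1.88  0.87  1.36 -0.92] dq 0.07 64 plate
[0.435 0.211 0.238] 96 55 [-0.29  0.53  1.95  0.9   1.31 -0.95] dq 0.07 61 plate
[0.431 0.188 0.235] 90 55 [-0.
[... 954 characters left out ...]
 90 -14 [ 0.32  0.39  1.76 -0.26  1.09  0.45] dq 0.1 103 hop
[0.431 0.188 0.23 ] 90 -20 [ 0.37  0.42  1.73 -0.35  1.14  0.54] dq 0.09 98 hop
[0.431 0.188 0.23 ] 90 -26 [ 0.42  0.46  1.71 -0.44  1.2   0.62] dq 0.08 92 hop
[0.431 0.188 0.23 ] 90 -31 [ 0.46  0.49  1.68 -0.51  1.27  0.69] dq 0.07 86 hop
[0.431 0.188 0.229] 90 -37 [ 0.5   0.53  1.66 -0.58  1.33  0.75] dq 0.07 80 hop
[0.431 0.188 0.229] 90 -43 [ 0.53  0.58  1.64 -0.64  1.4   0.8 ] dq 0.07 73 hop
[0.431 0.188 0.229] 90 -48 [ 0.56  0.62  1.62 -0.69  1.47  0.84] dq 0.07 66 hop
[0.431 0.188 0.228] 90 -54 [ 0.59  0.67  1.6  -0.74  1.54  0.88] dq 0.07 60 hop
[0.431 0.188 0.228] 90 -60 [ 0.61  0.72  1.58 -0.79  1.61  0.91] dq 0.07 53 hop
```

View pics/s19z.png

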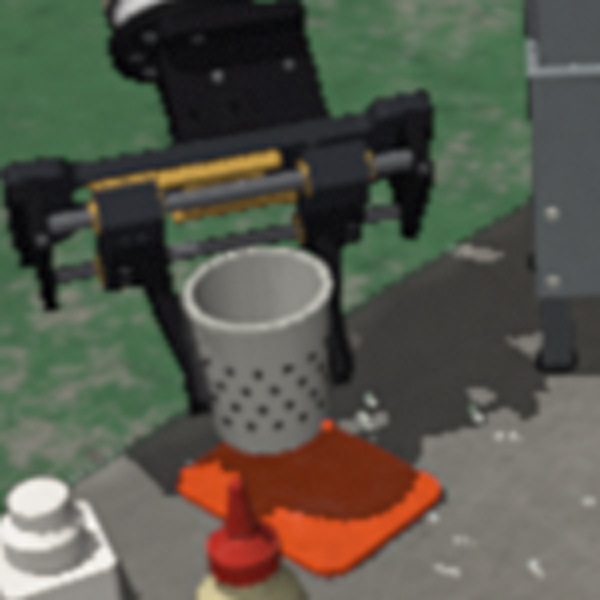

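Request:
jog_arm(increments=[[[0,0,0,0,0,0.015,0.4],[0,0,0,0,0,0.04,0.4],[0,0,0,0,0,0.07,0.4],[0,0,0,0,0,0.1,0.4],[0,0,0,0,0,0.13,0.4],[0,0,0,0,0,0.16,0.4],[0,0,0,0,0,0.18,0.4],[0,0,0,0,0,0.19,0.4]]])

```text
time: 19.45
position: [0.4598, 0.4293, 0.2567]
tool_rot: [-0.521, 0.476, 0.152, 0.692]
ft_force: [0.5, -0.1, -2.7]
grip_width: 0.0538
```

```bash
cat >> col.py <<'E'
def rows(W,jaw):
    "W: list of (G,az,pitch); print rows relative to the current pose"
    o=get_obs(); R0=Rn.from_quat(o['tool_rot']); out=[]
    for G,az,p in W:
        a,j=pose(az,p)
        Rr=min((Rn.from_matrix(frame(a,s*j)) for s in(1,-1)),key=lambda r:(r*R0.inv()).magnitude()) if not out else min((Rn.from_matrix(frame(a,s*j)) for s in(1,-1)),key=lambda r:(r*prev.inv()).magnitude())
        prev=Rr; v=(Rr*R0.inv()).as_rotvec(degrees=True); out.append([*v.round(1).tolist(),*(np.array(G)+a*grip_point_offset-o['position']).round(4).tolist(),jaw])
    for r in out: print(r)
E
python3 - <<'E'
from col import *
o=st()
W=[((.471-.04*t,.421-.233*t,.258-.023*t),150-60*t,55) for t in np.linspace(.1,.8,8)]
rows(W,.4)
E
```

```text
t 19.45 pos [0.4598 0.4293 0.2567] ydir [-0.707  0.411 -0.576] z [0.5   0.866 0.005] x [ 0.501 -0.285 -0.817] F [ 0.5 -0.1 -2.7] w 0.0538 q [ 0.272  0.785  1.184  0.662  1.877 -0.811]
[-0.1, 0.3, -6.0, -0.0052, -0.0226, -0.0117, 0.4]
[-0.1, 0.3, -12.0, -0.0082, -0.0447, -0.014, 0.4]
[-0.1, 0.3, -18.0, -0.011, -0.0668, -0.0163, 0.4]
[-0.1, 0.3, -24.0, -0.0138, -0.0891, -0.0186, 0.4]
[-0.1, 0.3, -30.0, -0.0165, -0.1115, -0.0209, 0.4]
[-0.1, 0.3, -36.0, -0.019, -0.1341, -0.0232, 0.4]
[-0.0, 0.3, -42.0, -0.0215, -0.1568, -0.0255, 0.4]
[-0.0, 0.3, -48.0, -0.024, -0.1797, -0.0278, 0.4]
```

Request:
jog_arm(increments=[[[0,0.3,-5,-0.004,-0.018,-0.005,0.4],[0,0.3,-12,-0.008,-0.045,-0.008,0.4],[0,0.3,-18,-0.011,-0.067,-0.011,0.4],[0,0.3,-24,-0.014,-0.089,-0.014,0.4],[0,0.3,-30,-0.0165,-0.1115,-0.017,0.4],[0,0.3,-36,-0.019,-0.134,-0.02,0.4],[0,0.3,-42,-0.0215,-0.157,-0.022,0.4],[0,0.3,-48,-0.024,-0.18,-0.024,0.4]]])

```text
time: 20.25
position: [0.4355, 0.2482, 0.2322]
tool_rot: [-0.281, 0.649, -0.143, 0.692]
ft_force: [0.1, -0.6, -1.7]
grip_width: 0.0537
```

```bash
python3 - <<'E'
from col import *
o=st()
W=[((.431,.188+.04*(1-t),.238),90+10*(1-t),55) for t in (.4,.8,1,1)]
rows(W,.4)
E
```

```text
t 20.25 pos [0.4355 0.2482 0.2322] ydir [-0.167  0.802 -0.574] z [ 0.979  0.203 -0.   ] x [ 0.116 -0.562 -0.819] F [ 0.1 -0.6 -1.7] w 0.0537 q [-0.223  0.541  1.885  0.866  1.359 -0.914]
[0.0, -0.0, -5.7, -0.0061, -0.021, -0.005, 0.4]
[0.0, -0.0, -9.7, -0.0051, -0.0369, -0.005, 0.4]
[0.0, -0.0, -11.7, -0.0045, -0.0449, -0.005, 0.4]
[0.0, -0.0, -11.7, -0.0045, -0.0449, -0.005, 0.4]
```

Request:
jog_arm(increments=[[[0,0,-5.7,-0.005,-0.02,-0.004,0.4],[0,0,-9.7,-0.005,-0.037,-0.005,0.4],[0,0,-11.7,-0.0045,-0.045,-0.005,0.4],[0,0,-11.7,-0.0045,-0.045,-0.005,0.4]]])

```text
time: 20.65
position: [0.4312, 0.2025, 0.2272]
tool_rot: [-0.212, 0.675, -0.213, 0.674]
ft_force: [0.7, 0.2, -2.6]
grip_width: 0.0538
```

```bash
python3 - <<'E'
from col import *
o=st()
for n in("scene","top"): cv2.imwrite(f"pics/{n}20.png",camera(n)[:,:,::-1])
a=cv2.imread('pics/scene20.png')[100:300,230:430]; cv2.imwrite('pics/s20z.png',cv2.resize(a,None,fx=3,fy=3,interpolation=cv2.INTER_CUBIC))
a=cv2.imread('pics/top20.png')[150:330,250:490]; cv2.imwrite('pics/t20z.png',cv2.resize(a,None,fx=3.3,fy=3.3,interpolation=cv2.INTER_CUBIC))
W=[((.431,.188,.236),90,55-5*k) for k in range(1,9)]
rows(W,.4)
E
```

```text
t 20.65 pos [0.4312 0.2025 0.2272] ydir [ 0.001  0.819 -0.574] z [ 1.    -0.002 -0.001] x [-0.002 -0.574 -0.819] F [ 0.7  0.2 -2.6] w 0.0538 q [-0.369  0.507  2.018  0.928  1.268 -0.969]
[-5.0, 0.0, -0.1, -0.0006, -0.001, -0.0033, 0.4]
[-10.0, 0.0, -0.1, -0.0006, -0.0021, -0.0045, 0.4]
[-15.0, 0.0, -0.1, -0.0006, -0.0033, -0.0056, 0.4]
[-20.0, 0.0, -0.1, -0.0006, -0.0046, -0.0066, 0.4]
[-25.0, 0.0, -0.1, -0.0006, -0.006, -0.0075, 0.4]
[-30.0, 0.0, -0.1, -0.0006, -0.0074, -0.0083, 0.4]
[-35.0, 0.0, -0.1, -0.0006, -0.0089, -0.0089, 0.4]
[-40.0, 0.0, -0.1, -0.0006, -0.0105, -0.0094, 0.4]
```

View pics/s20z.png

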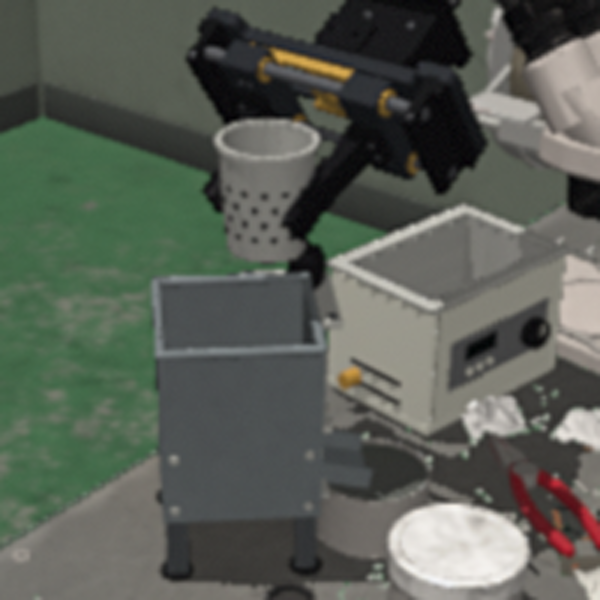

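View pics/t20z.png

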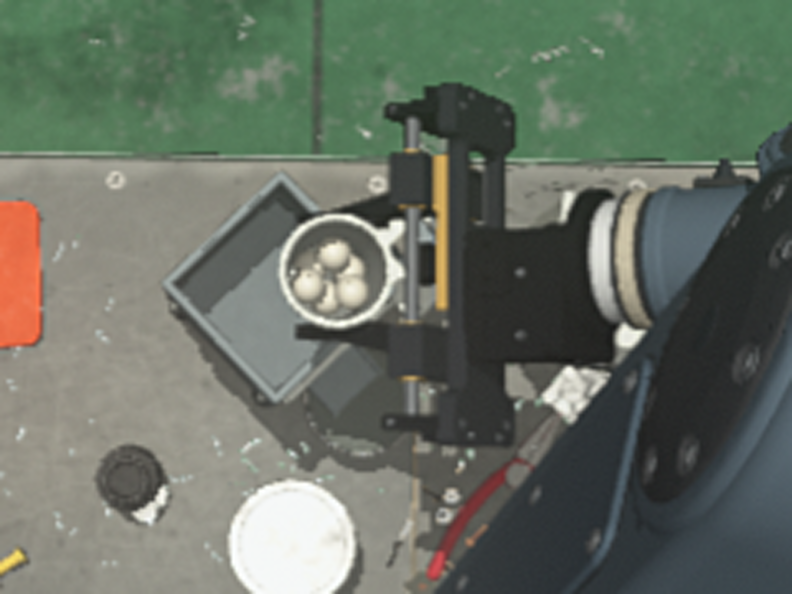

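Request:
jog_arm(increments=[[[-4,0,0,-0.0005,-0.001,-0.002,0.4],[-9,0,0,-0.0005,-0.002,-0.004,0.4],[-15,0,0,-0.0005,-0.0033,-0.0055,0.4],[-20,0,0,-0.0005,-0.0046,-0.0066,0.4],[-25,0,0,-0.0005,-0.006,-0.0075,0.4],[-30,0,0,-0.0005,-0.0074,-0.0083,0.4],[-35,0,0,-0.0005,-0.0089,-0.0089,0.4],[-40,0,0,-0.0005,-0.0105,-0.0094,0.4]]])

```text
time: 21.55
position: [0.4307, 0.1943, 0.2184]
tool_rot: [-0.433, 0.56, -0.43, 0.561]
ft_force: [-0.3, 0.0, -3.1]
grip_width: 0.0533
```

```bash
python3 - <<'E'
from col import *
o=st()
for n in("scene",): cv2.imwrite(f"pics/{n}21.png",camera(n)[:,:,::-1])
a=cv2.imread('pics/scene21.png')[100:300,230:430]; cv2.imwrite('pics/s21z.png',cv2.resize(a,None,fx=3,fy=3,interpolation=cv2.INTER_CUBIC))
W=[((.431,.188,.236-.001*k),90,15-6*k) for k in range(1,9)]
rows(W,.4)
E
```

```text
t 21.55 pos [0.4307 0.1943 0.2184] ydir [-0.002  0.256 -0.967] z [ 1.     0.004 -0.001] x [ 0.003 -0.967 -0.256] F [-0.3  0.  -3.1] w 0.0533 q [ 0.012  0.311  1.879  0.315  0.974 -0.173]
[-5.8, 0.0, -0.3, 0.0001, -0.0047, -0.0026, 0.4]
[-11.8, 0.0, -0.3, 0.0001, -0.0066, -0.0038, 0.4]
[-17.8, 0.0, -0.3, 0.0001, -0.0086, -0.0048, 0.4]
[-23.8, -0.0, -0.3, 0.0001, -0.0105, -0.0056, 0.4]
[-29.8, -0.0, -0.3, 0.0001, -0.0125, -0.0061, 0.4]
[-35.8, -0.0, -0.3, 0.0001, -0.0143, -0.0065, 0.4]
[-41.8, -0.1, -0.3, 0.0001, -0.0161, -0.0067, 0.4]
[-47.8, -0.1, -0.3, 0.0001, -0.0178, -0.0068, 0.4]
```

View pics/s21z.png

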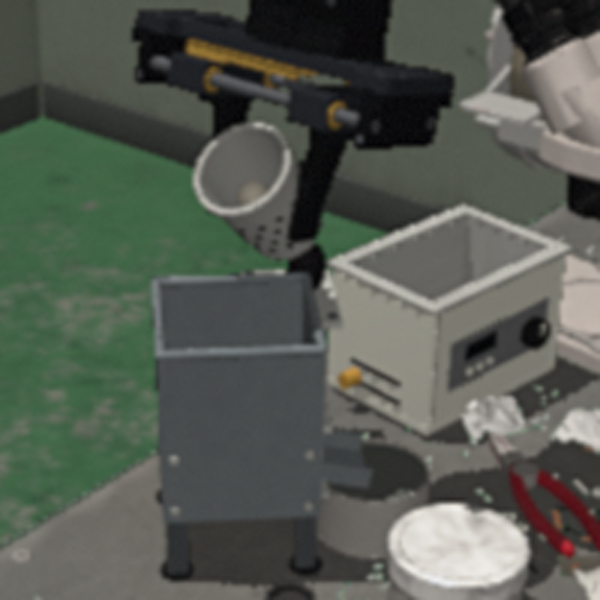

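Request:
jog_arm(increments=[[[-5,0,0,0,-0.003,-0.002,0.4],[-10,0,0,0,-0.005,-0.0033,0.4],[-15,0,0,0,-0.0075,-0.0043,0.4],[-20,0,0,0,-0.0093,-0.005,0.4],[-25,0,0,0,-0.011,-0.0056,0.4],[-30,0,0,0,-0.0125,-0.0061,0.4],[-35,0,0,0,-0.014,-0.0065,0.4],[-40,0,0,0,-0.0155,-0.0067,0.4]]])

```text
time: 22.4
position: [0.4301, 0.1814, 0.2121]
tool_rot: [0.6, -0.378, 0.595, -0.379]
ft_force: [-0.5, -1.2, -2.7]
grip_width: 0.0531
```

```bash
python3 - <<'E'
from col import *
o=st()
for n in("scene",): cv2.imwrite(f"pics/{n}22.png",camera(n)[:,:,::-1])
a=cv2.imread('pics/scene22.png')[100:300,230:430]; cv2.imwrite('pics/s22z.png',cv2.resize(a,None,fx=3,fy=3,interpolation=cv2.INTER_CUBIC))
W=[((.431,.186,.228),90,-25-5*k) for k in range(1,9)]
rows(W,.4)
E
```

```text
t 22.40 pos [0.4301 0.1814 0.2121] ydir [-0.002 -0.428 -0.904] z [ 1.     0.005 -0.005] x [ 0.007 -0.904  0.428] F [-0.5 -1.2 -2.7] w 0.0531 q [ 0.417  0.457  1.708 -0.432  1.202  0.614]
[-4.6, -0.4, -0.4, 0.0011, -0.0061, 0.001, 0.4]
[-9.6, -0.4, -0.4, 0.0011, -0.0074, 0.0019, 0.4]
[-14.6, -0.4, -0.4, 0.0011, -0.0087, 0.0029, 0.4]
[-19.6, -0.4, -0.3, 0.0011, -0.0099, 0.004, 0.4]
[-24.6, -0.5, -0.3, 0.0011, -0.011, 0.0052, 0.4]
[-29.6, -0.5, -0.3, 0.0011, -0.012, 0.0065, 0.4]
[-34.6, -0.5, -0.3, 0.0011, -0.0129, 0.0078, 0.4]
[-39.6, -0.5, -0.3, 0.0011, -0.0136, 0.0093, 0.4]
```

View pics/s22z.png

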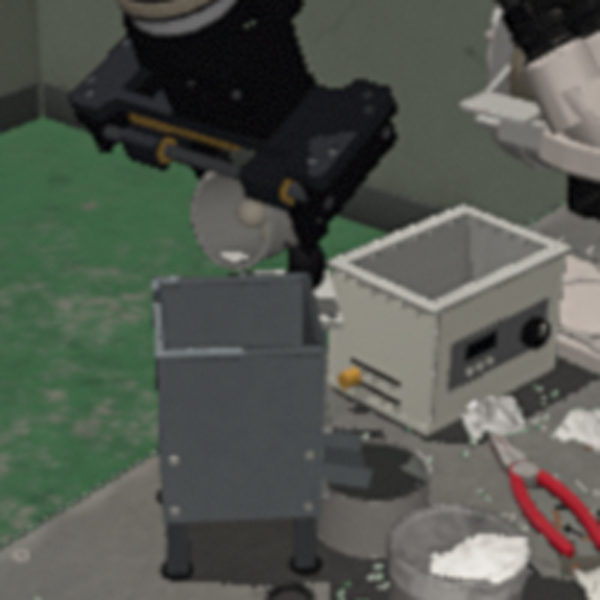

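Request:
jog_arm(increments=[[[-4,0,0,0.001,-0.004,0.002,0.4],[-9,0,0,0.001,-0.006,0.003,0.4],[-14,0,0,0.001,-0.008,0.004,0.4],[-19,0,0,0.001,-0.009,0.005,0.4],[-24,0,0,0.001,-0.01,0.006,0.4],[-29,0,0,0.001,-0.011,0.0075,0.4],[-34,0,0,0.001,-0.012,0.009,0.4],[-39,0,0,0.001,-0.013,0.0105,0.4]]])

```text
time: 23.25
position: [0.4302, 0.1706, 0.2204]
tool_rot: [0.694, -0.158, 0.685, -0.156]
ft_force: [-0.0, -0.3, -2.7]
grip_width: 0.0539
```

```bash
python3 - <<'E'
from col import *
o=st()
for n in("scene","top"): cv2.imwrite(f"pics/{n}23.png",camera(n)[:,:,::-1])
a=cv2.imread('pics/scene23.png')[100:300,230:430]; cv2.imwrite('pics/s23z.png',cv2.resize(a,None,fx=3,fy=3,interpolation=cv2.INTER_CUBIC))
a=cv2.imread('pics/top23.png')[150:330,250:490]; cv2.imwrite('pics/t23z.png',cv2.resize(a,None,fx=3.3,fy=3.3,interpolation=cv2.INTER_CUBIC))
E
```

```text
t 23.25 pos [0.4302 0.1706 0.2204] ydir [-0.005 -0.902 -0.432] z [ 1.     0.    -0.013] x [ 0.012 -0.432  0.902] F [-0.  -0.3 -2.7] w 0.0539 q [ 0.622  0.753  1.568 -0.823  1.663  0.92 ]
```

View pics/s23z.png

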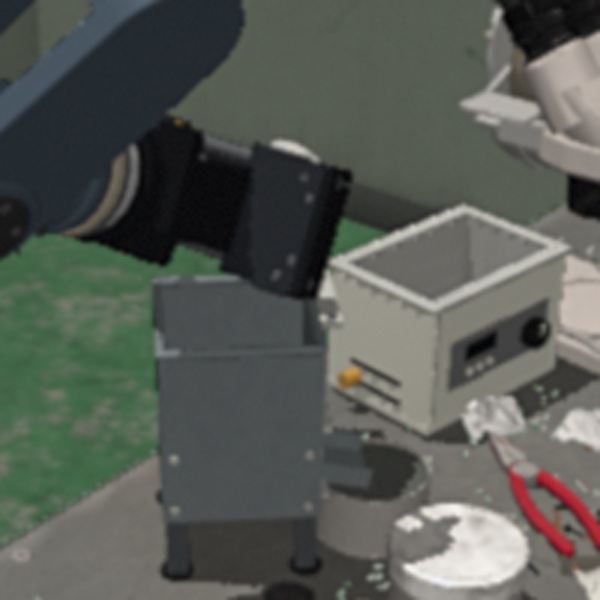

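View pics/t23z.png

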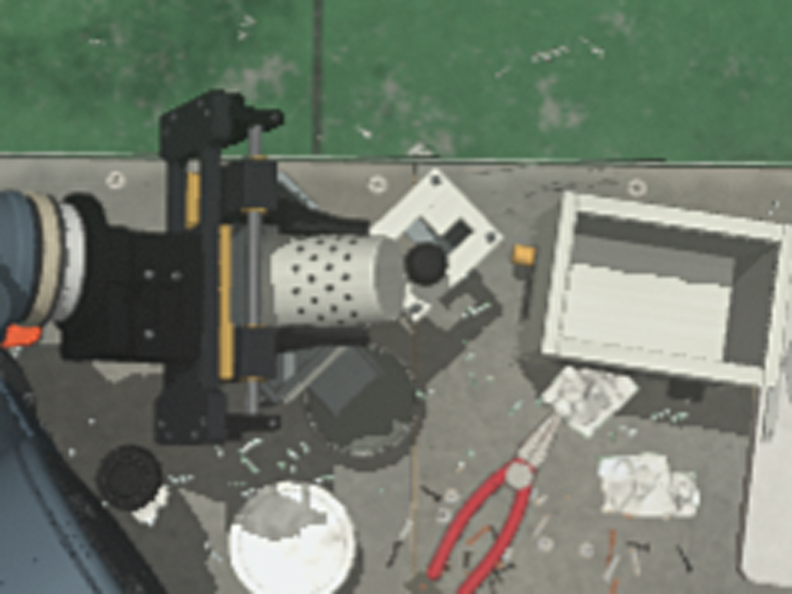

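Request:
jog_arm(increments=[[[0,0,0,0,0,0,0.4],[-4,0,0,0,0,0.001,0.4],[-4,0,0,0,0,0.001,0.4],[-4,0,0,0,0,0.001,0.4]]])

```text
time: 23.75
position: [0.4297, 0.1706, 0.2197]
tool_rot: [0.7, -0.135, 0.689, -0.132]
ft_force: [0.5, 0.3, -1.4]
grip_width: 0.053
```

```bash
python3 - <<'E'
from col import *
for k in range(3):
  o=st(); im=camera("top")
cv2.imwrite(f"pics/top24.png",im[:,:,::-1])
a=cv2.imread('pics/top24.png')[150:330,250:490]; cv2.imwrite('pics/t24z.png',cv2.resize(a,None,fx=3.3,fy=3.3,interpolation=cv2.INTER_CUBIC))
E
```

```text
t 23.75 pos [0.4297 0.1706 0.2197] ydir [-0.007 -0.929 -0.371] z [ 1.    -0.    -0.017] x [ 0.015 -0.371  0.928] F [ 0.5  0.3 -1.4] w 0.053 q [ 0.633  0.788  1.558 -0.851  1.707  0.936]
t 23.80 pos [0.4298 0.1706 0.2199] ydir [-0.006 -0.929 -0.371] z [ 1.    -0.    -0.016] x [ 0.015 -0.371  0.928] F [ 1.  -0.1 -1.4] w 0.0534 q [ 0.633  0.788  1.558 -0.851  1.707  0.937]
t 23.85 pos [0.4299 0.1706 0.2201] ydir [-0.006 -0.929 -0.371] z [ 1.    -0.    -0.016] x [ 0.014 -0.371  0.929] F [ 0.   0.5 -0.7] w 0.0535 q [ 0.633  0.788  1.558 -0.852  1.708  0.937]
```

View pics/t24z.png

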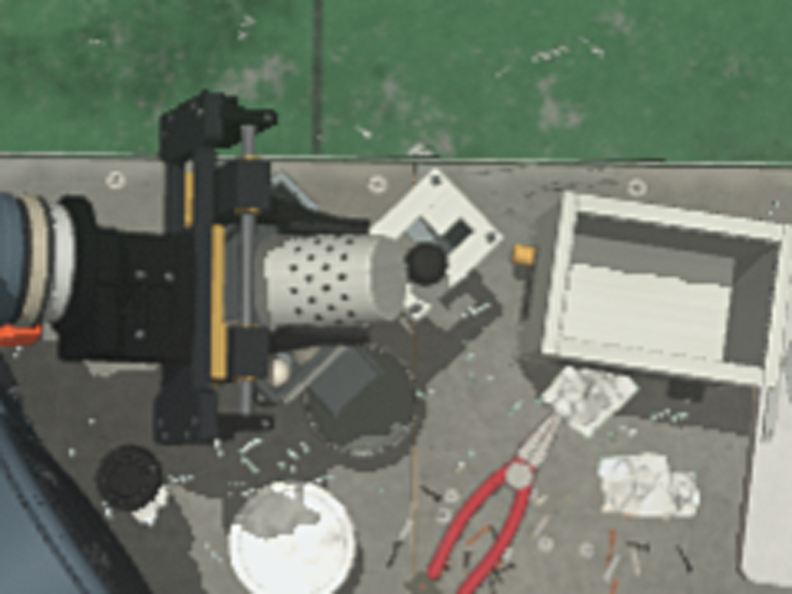

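Request:
jog_arm(increments=[[[-5,0,0,0,0,0.001,0.4],[-5,0,0,0,0,0.001,0.4],[0,0,0,0,0,0.001,0.4],[0,0,0,0,0,0,0.4]]])

```text
time: 24.3
position: [0.4304, 0.1705, 0.2218]
tool_rot: [0.698, -0.136, 0.69, -0.134]
ft_force: [0.2, -0.6, -0.9]
grip_width: 0.053
```

```bash
python3 - <<'E'
from col import *
o=st()
W=[((.431,.188,.230+.001*k),90,-68+7*k) for k in range(1,9)]
rows(W,.4)
E
```

```text
t 24.30 pos [0.4304 0.1705 0.2218] ydir [-0.005 -0.928 -0.374] z [ 1.    -0.001 -0.012] x [ 0.011 -0.374  0.927] F [ 0.2 -0.6 -0.9] w 0.053 q [ 0.632  0.784  1.558 -0.852  1.707  0.936]
[7.1, -0.7, -0.0, 0.0006, 0.0011, 0.0001, 0.4]
[14.1, -0.7, -0.0, 0.0006, 0.0023, -0.0008, 0.4]
[21.1, -0.7, -0.1, 0.0006, 0.0038, -0.0016, 0.4]
[28.1, -0.7, -0.1, 0.0006, 0.0055, -0.0022, 0.4]
[35.1, -0.7, -0.2, 0.0006, 0.0073, -0.0025, 0.4]
[42.1, -0.7, -0.2, 0.0006, 0.0093, -0.0026, 0.4]
[49.1, -0.7, -0.3, 0.0006, 0.0114, -0.0025, 0.4]
[56.1, -0.7, -0.3, 0.0006, 0.0136, -0.0021, 0.4]
```

Request:
jog_arm(increments=[[[7,-0.5,0,0.0005,0.001,0.002,0.4],[14,-0.7,0,0.0005,0.0023,0.002,0.4],[21,-0.7,0,0.0005,0.0038,0.003,0.4],[28,-0.7,0,0.0005,0.0055,0.004,0.4],[35,-0.7,0,0.0005,0.0073,0.005,0.4],[42,-0.7,0,0.0005,0.0093,0.006,0.4],[49,-0.7,0,0.0005,0.0114,0.007,0.4],[56,-0.7,-0.3,0.0005,0.0136,0.008,0.4]]])

```text
time: 25.1
position: [0.4304, 0.1841, 0.2307]
tool_rot: [0.549, -0.445, 0.549, -0.446]
ft_force: [-0.5, -0.8, -0.8]
grip_width: 0.0535
```

```bash
python3 - <<'E'
from col import *
o=st()
W=[((.431,.188,.24+.001*k),90,-12+8.4*k) for k in range(1,9)]
rows(W,.4)
E
```

```text
t 25.10 pos [0.4304 0.1841 0.2307] ydir [ 0.001 -0.205 -0.979] z [1.    0.    0.001] x [-0.    -0.979  0.205] F [-0.5 -0.8 -0.8] w 0.0535 q [ 0.295  0.352  1.748 -0.221  1.11   0.4  ]
[8.2, 0.1, -0.0, 0.0006, 0.0028, -0.0084, 0.4]
[16.6, 0.1, -0.0, 0.0006, 0.0055, -0.0074, 0.4]
[25.0, 0.1, 0.0, 0.0006, 0.0082, -0.0059, 0.4]
[33.4, 0.1, 0.0, 0.0006, 0.0108, -0.0041, 0.4]
[41.8, 0.1, 0.0, 0.0006, 0.0133, -0.0019, 0.4]
[50.2, 0.1, 0.0, 0.0006, 0.0155, 0.0006, 0.4]
[58.6, 0.1, 0.0, 0.0006, 0.0176, 0.0035, 0.4]
[67.0, 0.1, 0.0, 0.0006, 0.0193, 0.0066, 0.4]
```

Request:
jog_arm(increments=[[[8,0,0,0.0005,0.003,0,0.4],[16,0,0,0.0005,0.0055,0.001,0.4],[24.5,0,0,0.0005,0.008,0.003,0.4],[33,0,0,0.0005,0.0108,0.005,0.4],[41.5,0,0,0.0005,0.0133,0.007,0.4],[50,0,0,0.0005,0.0155,0.01,0.4],[58.5,0,0,0.0005,0.0176,0.012,0.4],[67,0,0,0.0005,0.0193,0.015,0.4]]])

```text
time: 25.9
position: [0.4311, 0.2026, 0.2467]
tool_rot: [-0.209, 0.674, -0.211, 0.676]
ft_force: [-1.3, 1.1, -1.8]
grip_width: 0.0534
```

```bash
python3 - <<'E'
from col import *
o=st()
for n in("scene","top"): cv2.imwrite(f"pics/{n}25.png",camera(n)[:,:,::-1])
a=cv2.imread('pics/scene25.png')[100:300,230:430]; cv2.imwrite('pics/s25z.png',cv2.resize(a,None,fx=3,fy=3,interpolation=cv2.INTER_CUBIC))
a=cv2.imread('pics/top25.png')[150:330,250:490]; cv2.imwrite('pics/t25z.png',cv2.resize(a,None,fx=3.3,fy=3.3,interpolation=cv2.INTER_CUBIC))
E
```

```text
t 25.90 pos [0.4311 0.2026 0.2467] ydir [ 0.003  0.823 -0.568] z [ 1.    -0.001  0.004] x [ 0.002 -0.568 -0.823] F [-1.3  1.1 -1.8] w 0.0534 q [-0.373  0.47   2.006  0.921  1.305 -0.935]
```

View pics/s25z.png

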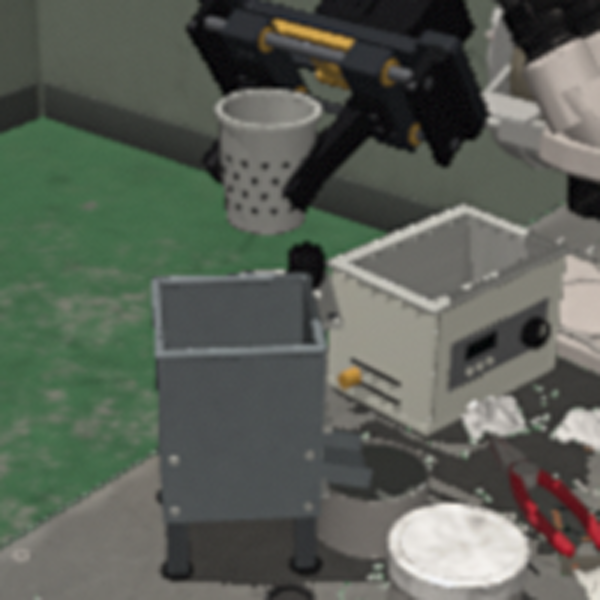

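View pics/t25z.png

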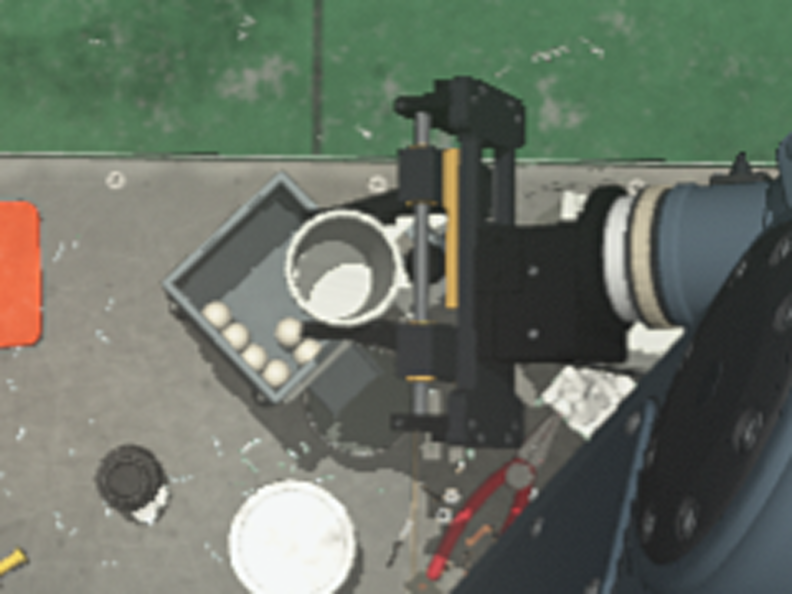

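```bash
python3 - <<'E'
from col import *
im=cv2.imread('pics/top0.png'); hsv=cv2.cvtColor(im,cv2.COLOR_BGR2HSV)
m=cv2.inRange(hsv,(0,150,120),(14,255,255)); m[:, :215]=0; m[:,280:]=0; m[:190]=0;m[270:]=0
c=max(cv2.findContours(m,0,2)[0],key=cv2.contourArea); r=cv2.minAreaRect(c);print(r, onz('top',r[0],.005), [onz('top',p,.005)[:2].round(4) for p in cv2.boxPoints(r)])
im=cv2.imread('pics/scene25.png'); hsv=cv2.cvtColor(im,cv2.COLOR_BGR2HSV)
m=cv2.inRange(hsv,(0,150,90),(14,255,255)); m[:290]=0;m[345:]=0;m[:,:190]=0;m[:,265:]=0
c=max(cv2.findContours(m,0,2)[0],key=cv2.contourArea); M=cv2.moments(c); h=cv2.convexHull(c)[:,0]
print(h.tolist()); pts=np.array([onz('scene',p,.005)[:2] for p in h],np.float32); r=cv2.minAreaRect(pts); print(r)
o=st()
t=lambda k:k/10
W=[((.431+.0225*t,.188+.2315*t,.262),90+60*t,55) for t in np.linspace(.1,.8,8)]
rows(W,.4)
E
```

```text
((246.0, 232.5), (43.0, 32.0), 90.0) [0.45291412 0.41837441 0.005     ] [array([0.5033, 0.4574]), array([0.5046, 0.382 ]), array([0.4028, 0.3795]), array([0.4017, 0.4545])]
[[223, 301], [226, 302], [230, 304], [247, 313], [256, 318], [259, 321], [259, 324], [254, 329], [245, 336], [241, 339], [238, 341], [234, 343], [216, 344], [204, 344], [203, 342], [194, 321], [194, 320], [195, 318], [197, 316], [218, 302], [221, 301]]
((0.4510313868522644, 0.43157312273979187), (0.10561596602201462, 0.10438597202301025), 1.6050797700881958)
t 26.00 pos [0.4311 0.2012 0.2437] ydir [ 0.001  0.821 -0.57 ] z [ 1.    -0.005 -0.005] x [-0.007 -0.57  -0.821] F [-0.6  0.1 -1.3] w 0.053 q [-0.374  0.475  2.006  0.917  1.301 -0.929]
[-0.2, -0.3, 6.3, 0.0005, 0.0252, 0.0076, 0.4]
[-0.2, -0.3, 12.3, 0.0012, 0.0481, 0.0076, 0.4]
[-0.2, -0.3, 18.3, 0.0019, 0.0708, 0.0076, 0.4]
[-0.2, -0.3, 24.3, 0.0027, 0.0934, 0.0076, 0.4]
[-0.1, -0.3, 30.3, 0.0035, 0.1158, 0.0076, 0.4]
[-0.1, -0.4, 36.3, 0.0044, 0.1381, 0.0076, 0.4]
[-0.1, -0.4, 42.3, 0.0054, 0.1602, 0.0076, 0.4]
[-0.1, -0.4, 48.3, 0.0065, 0.1822, 0.0076, 0.4]
```

Request:
jog_arm(increments=[[[0,-0.3,5,0.0005,0.02,0.006,0.4],[0,-0.3,12,0.001,0.048,0.008,0.4],[0,-0.3,18,0.002,0.071,0.008,0.4],[0,-0.3,24,0.0027,0.093,0.008,0.4],[0,-0.3,30,0.0035,0.116,0.008,0.4],[0,-0.4,36,0.0044,0.138,0.008,0.4],[0,-0.4,42,0.0054,0.16,0.008,0.4],[0,-0.4,48,0.0065,0.182,0.008,0.4]]])

```text
time: 26.8
position: [0.4369, 0.3846, 0.2525]
tool_rot: [-0.47, 0.529, 0.079, 0.703]
ft_force: [0.1, -0.5, -1.5]
grip_width: 0.0534
```

```bash
python3 - <<'E'
from col import *
o=st()
W=[((.4535,.4192,z),150,55) for z in (.262,.2,.15,.10,.07,.05)]
rows(W,.4)
E
```

```text
t 26.80 pos [0.4369 0.3846 0.2525] ydir [-0.607  0.546 -0.577] z [ 0.669  0.744 -0.   ] x [ 0.429 -0.386 -0.817] F [ 0.1 -0.5 -1.5] w 0.0534 q [ 0.167  0.688  1.425  0.702  1.709 -0.826]
[0.2, 0.2, 12.0, 0.0033, 0.0423, -0.0012, 0.4]
[0.2, 0.2, 12.0, 0.0033, 0.0423, -0.0632, 0.4]
[0.2, 0.2, 12.0, 0.0033, 0.0423, -0.1132, 0.4]
[0.2, 0.2, 12.0, 0.0033, 0.0423, -0.1632, 0.4]
[0.2, 0.2, 12.0, 0.0033, 0.0423, -0.1932, 0.4]
[0.2, 0.2, 12.0, 0.0033, 0.0423, -0.2132, 0.4]
```

Request:
jog_arm(increments=[[[0.1,0.1,6,0.002,0.022,0,0.4],[0.2,0.2,12,0.0033,0.0423,-0.015,0.4],[0.2,0.2,12,0.0033,0.0423,-0.05,0.4],[0.2,0.2,12,0.0033,0.0423,-0.09,0.4],[0.2,0.2,12,0.0033,0.0423,-0.13,0.4],[0.2,0.2,12,0.0033,0.0423,-0.165,0.4],[0.2,0.2,12,0.0033,0.0423,-0.195,0.4],[0.2,0.2,12,0.0033,0.0423,-0.205,0.4]]])

```text
time: 27.6
position: [0.4383, 0.427, 0.0453]
tool_rot: [-0.523, 0.478, 0.154, 0.688]
ft_force: [-0.5, -0.6, -2.4]
grip_width: 0.0531
```

```bash
python3 - <<'E'
from col import *
o=st()
cv2.imwrite(f"pics/s26.png",camera('scene')[:,:,::-1])
a=cv2.imread('pics/s26.png')[220:370,150:300]; cv2.imwrite('pics/s26z.png',cv2.resize(a,None,fx=4,fy=4,interpolation=cv2.INTER_CUBIC))
rows([((.4535,.4192,.0425),150,55)],.4)
E
```

```text
t 27.60 pos [0.4383 0.427  0.0453] ydir [-0.712  0.405 -0.574] z [ 0.497  0.868 -0.005] x [ 0.496 -0.289 -0.819] F [-0.5 -0.6 -2.4] w 0.0531 q [ 0.279  1.039  1.287  0.625  1.594 -1.018]
[0.2, -0.1, -0.1, 0.0017, -0.0001, -0.0135, 0.4]
```

View pics/s26z.png

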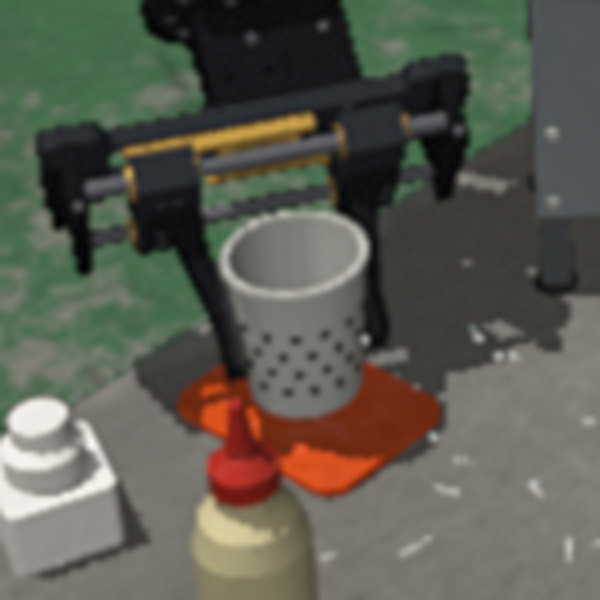

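Request:
jog_arm(increments=[[[0,0,0,0.0015,0,-0.006,0.4],[0,0,0,0.0015,0,-0.011,0.4],[0,0,0,0.0015,0,-0.0135,0.4],[0,0,0,0.0015,0,-0.0145,0.4],[0,0,0,0.0015,0,-0.0145,0.4]]])

```text
time: 28.15
position: [0.4403, 0.427, 0.0313]
tool_rot: [-0.523, 0.478, 0.153, 0.689]
ft_force: [0.4, 0.0, -1.2]
grip_width: 0.0537
```

```bash
python3 - <<'E'
from col import *
o=st()
E
```

```text
t 28.15 pos [0.4403 0.427  0.0313] ydir [-0.711  0.406 -0.574] z [ 0.498  0.867 -0.004] x [ 0.496 -0.288 -0.819] F [ 0.4  0.  -1.2] w 0.0537 q [ 0.278  1.061  1.278  0.625  1.583 -1.027]
```

Request:
jog_arm(increments=[[[0,0,0,0,0,-0.0007,0.4],[0,0,0,0,0,-0.0014,0.4],[0,0,0,0,0,-0.0014,0.4]]])

```text
time: 28.45
position: [0.4406, 0.427, 0.0303]
tool_rot: [-0.523, 0.478, 0.153, 0.689]
ft_force: [-0.1, -0.7, -0.2]
grip_width: 0.0537
```

```bash
python3 - <<'E'
from col import *
o=st()
E
```

```text
t 28.45 pos [0.4406 0.427  0.0303] ydir [-0.711  0.406 -0.574] z [ 0.498  0.867 -0.003] x [ 0.496 -0.288 -0.819] F [-0.1 -0.7 -0.2] w 0.0537 q [ 0.278  1.063  1.278  0.626  1.582 -1.028]
```

Request:
jog_arm(increments=[[[0,0,0,0,0,-0.001,0.4],[0,0,0,0,0,-0.001,-0.2],[0,0,0,0,0,-0.001,-0.4],[0,0,0,0,0,-0.001,-0.8],[0,0,0,0,0,-0.001,-0.9],[0,0,0,0,0,-0.001,-0.9]]], squeeze=10)

```text
time: 29.05
position: [0.4405, 0.4271, 0.029]
tool_rot: [-0.523, 0.478, 0.153, 0.689]
ft_force: [0.2, -1.0, -0.5]
grip_width: 0.0765
```

```bash
python3 - <<'E'
from col import *
o=st()
cv2.imwrite(f"pics/s27.png",camera('scene')[:,:,::-1])
a=cv2.imread('pics/s27.png')[220:370,150:300]; cv2.imwrite('pics/s27z.png',cv2.resize(a,None,fx=4,fy=4,interpolation=cv2.INTER_CUBIC))
a,j=pose(150,55);print(-a*.1)
E
```

```text
t 29.05 pos [0.4405 0.4271 0.029 ] ydir [-0.711  0.406 -0.574] z [ 0.498  0.867 -0.003] x [ 0.496 -0.288 -0.819] F [ 0.2 -1.  -0.5] w 0.0765 q [ 0.278  1.065  1.277  0.626  1.581 -1.028]
[ 0.07094065 -0.0409576   0.05735764]
```

View pics/s27z.png

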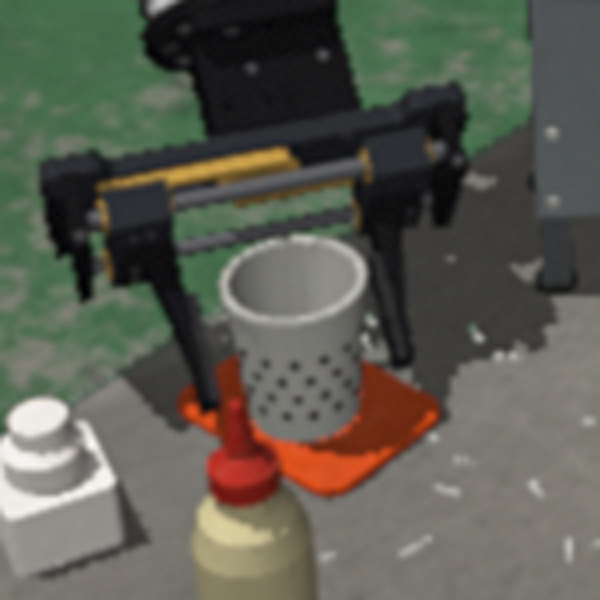

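Request:
jog_arm(increments=[[[0,0,0,0.007,-0.004,0.006,-0.9],[0,0,0,0.02,-0.0116,0.0165,-0.9],[0,0,0,0.035,-0.02,0.0285,-0.9],[0,0,0,0.053,-0.0307,0.043,-0.9],[0,0,0,0.071,-0.041,0.0575,-0.9],[0,0,0,0.078,-0.045,0.09,-0.9],[0,0,0,0.078,-0.045,0.13,-0.9],[0,0,0,0.078,-0.045,0.17,-0.9]]])

```text
time: 29.9
position: [0.5192, 0.3812, 0.2004]
tool_rot: [-0.523, 0.478, 0.153, 0.689]
ft_force: [1.1, 0.6, -0.6]
grip_width: 0.0829
```

Request:
jog_arm(increments=[[[0,0,0,0,-0.02,0.03,-0.9],[0,0,0,0,-0.06,0.05,-0.9],[0,0,0,0,-0.1,0.06,-0.9],[0,0,0,0,-0.14,0.06,-0.9],[0,0,0,0,-0.18,0.06,-0.9],[0,0,0,0,-0.22,0.06,-0.9],[0,0,0,0,-0.25,0.06,-0.9],[0,0,0,0,-0.25,0.06,-0.9]]])

```text
time: 30.7
position: [0.5203, 0.1271, 0.2607]
tool_rot: [-0.522, 0.48, 0.151, 0.689]
ft_force: [-0.2, 0.6, -1.2]
grip_width: 0.083
```

```bash
python3 - <<'E'
from col import *
o=st()
for n in("scene","top"): cv2.imwrite(f"pics/{n}28.png",camera(n)[:,:,::-1])
a=cv2.imread('pics/top28.png')[170:320,160:420]; cv2.imwrite('pics/t28z.png',cv2.resize(a,None,fx=3,fy=3,interpolation=cv2.INTER_CUBIC))
E
```

```text
t 30.70 pos [0.5203 0.1271 0.2607] ydir [-0.708  0.41  -0.575] z [ 0.504  0.864 -0.005] x [ 0.494 -0.293 -0.818] F [-0.2  0.6 -1.2] w 0.083 q [-0.149  0.776  1.195  0.349  2.068 -1.17 ]
```

View pics/t28z.png

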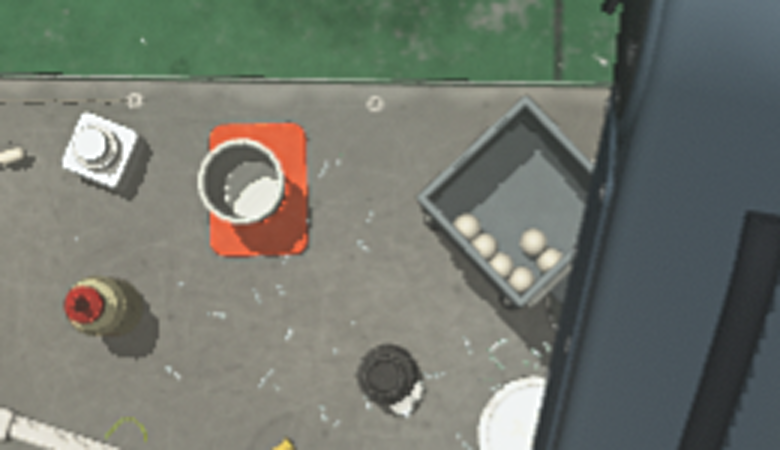

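View pics/scene28.png

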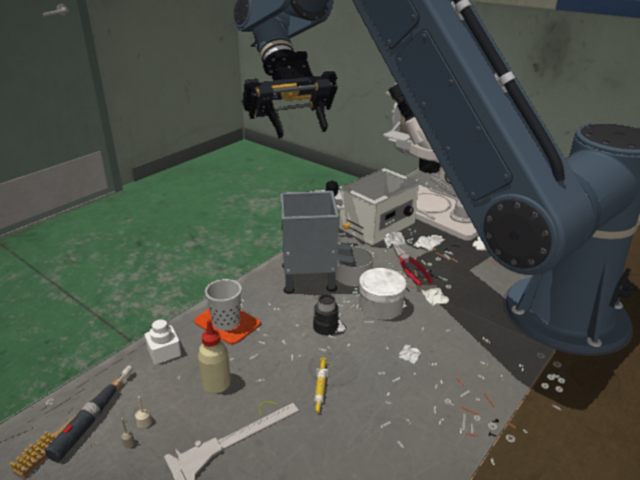

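```bash
python3 - <<'E'
from col import *
print('top',onz('top',(240.3,230.2),.075))
im=cv2.imread('pics/top28.png'); hsv=cv2.cvtColor(im,cv2.COLOR_BGR2HSV)
print('edges',onz('top',(160+198.5/3-.5,230),.075),onz('top',(160+286.5/3-.5,230),.075),onz('top',(240,170+139/3-.5),.075),onz('top',(240,170+224/3-.5),.075))
a=cv2.imread('pics/scene28.png')
cv2.imwrite('pics/s28a.png',cv2.resize(a[270:350,185:275],None,fx=7,fy=7,interpolation=cv2.INTER_CUBIC))
cv2.imwrite('pics/s28b.png',cv2.resize(a[160:300,270:380],None,fx=4.2,fy=4.2,interpolation=cv2.INTER_CUBIC))
E
```

```text
top [0.45056062 0.42118448 0.075     ]
edges [0.45049583 0.45345818 0.075     ] [0.45151479 0.38875628 0.075     ] [0.4825369  0.42271381 0.075     ] [0.419595   0.42099722 0.075     ]
```

View pics/s28a.png

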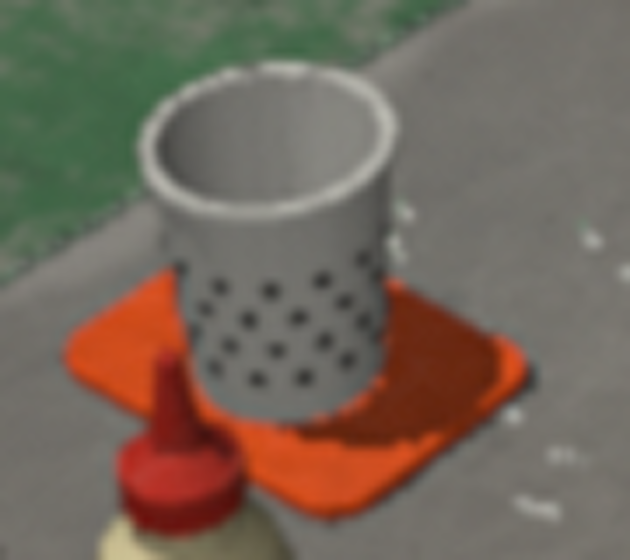

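View pics/s28b.png

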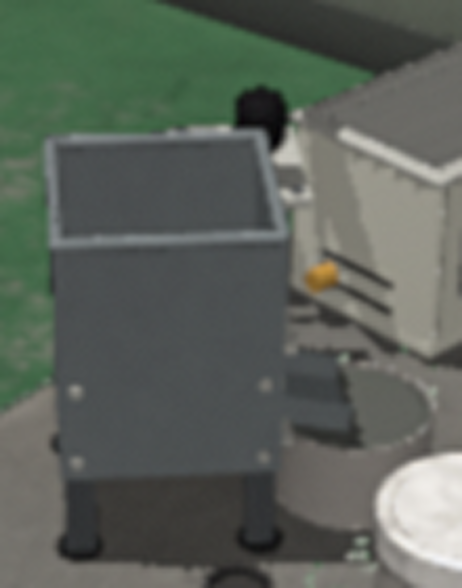

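```bash
python3 -c "
from rig import *
print(hand_in()); print(get_obs()['time'])"
```

```text
the job is handed in; nothing more can be done
None
the job is handed in; nothing more can be done
```

The job is done and handed in at about 31 s of the 72 s allowed; no verdict was reported.

**What I did**
- I gripped the knob and worked it along the stepped slot, feeling for the stops, until it sat against the end of the shut notch.
- I pinched the cup by its rim, lifted it out of the bath and stood it on the orange pad.
- I let go, took it again at about mid-height, tipped it about 120° over the hopper and emptied it.
- I then stood it back in the middle of the pad and drew the arm clear.

**Last checks**
- **Balls:** all six are visible in the hopper, and the catch tin and the cup are empty.
- **Gate:** after I let go of the knob, it sat within about 1.5 pixels of where the shut notch should appear. It was still there in the last picture.
- **Cup:** it stands upright, measured at about (0.451, 0.421) m against a pad centre of about (0.453, 0.418) m. That is about 3 mm off, close to the camera calibration's 2 mm.
- **Bystanders:** I saw no shift of the bottle, the aluminium part or the eyepiece, comparing the pictures by eye. The arm is clear of everything.

**One disagreement:** the pad centre from the side camera was out by 13 mm in y because the red bottle spout got into its colour mask. I used the overhead camera's value instead. No other check failed.

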